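# Check a lane guide with radius leaves

### The job

Check the two curved places on the front of the grey lane guide with the radius leaves: lay the hollow leaf that matches the nose against it and the round leaf that matches the bay into it, both flat on the bench, handles square to the guide's front, pushed fully home so that neither rocks or shows a gap, and let go. Only then press the raised end of the rocker switch until it snaps over, to record the check, and leave both leaves home. Do not shove or tip over the tube rack, the jar or the tip box.

Things in the scene. Friction and masses are not known exactly. Their poses are not given: they have to be found in the camera images.
- hollow30_grip (a point): Radius leaf: flat dark steel-grey plate 100 x 84 x 12 mm, working end cut to a concave 120-degree arc of radius 30 mm, its circle centred 73 mm ahead of this point. White rib on top: 60 mm along x, 14 mm thick (y), 12 to 58 mm above the bench; this point is its centre, 36 mm up when flat. x points to the working end (plate spans +58 to -42 mm), z up. 0.18 kg. Left or right of the work; leaves swap places.
- hollow40_grip (a point): Radius leaf: flat dark steel-grey plate 100 x 84 x 12 mm, working end cut to a concave 120-degree arc of radius 40 mm, its circle centred 78 mm ahead of this point. White rib on top: 60 mm along x, 14 mm thick (y), 12 to 58 mm above the bench; this point is its centre, 36 mm up when flat. x points to the working end (plate spans +58 to -42 mm), z up. 0.18 kg. Left or right of the work; leaves swap places.
- round33_grip (a point): Radius leaf: flat dark steel-grey plate 100 x 66 x 12 mm, working end a convex half circle of radius 33 mm centred 25 mm ahead of this point. White rib on top: 60 mm along x, 14 mm thick (y), 12 to 58 mm above the bench; this point is its centre, 36 mm up when flat. x points to the working end (plate spans +58 to -42 mm), z up. 0.18 kg. Left or right of the work; leaves swap places.
- round23_grip (a point): Radius leaf: flat dark steel-grey plate 100 x 46 x 12 mm, working end a convex half circle of radius 23 mm centred 35 mm ahead of this point. White rib on top: 60 mm along x, 14 mm thick (y), 12 to 58 mm above the bench; this point is its centre, 36 mm up when flat. x points to the working end (plate spans +58 to -42 mm), z up. 0.18 kg. Left or right of the work; leaves swap places.
- hollow30_arc (a point): Centre of the concave arc's circle of the 30 mm hollow leaf (in the air, ahead of the working end), half-way up the plate, 6 mm above the bench; axes as the leaf's.
- round33_arc (a point): Centre of the rounded end's circle of the 33 mm round leaf, half-way up the plate, 6 mm above the bench; axes as the leaf's.
- guide: Grey plastic lane guide, fixed to the bench: block 200 mm wide (y), 70 mm deep (x 0 to 70), 30 mm high (steel strip on top to 42 mm). Origin on the bench, mid front face; the front looks along -x, roughly to the robot, with a convex nose on its +y half and a concave bay on its -y half. A fitting leaf lies flat on the bench, its x along the guide's x.
- nose (a point): Circle centre of the convex nose: half cylinder of radius 30 mm, 29 mm high, standing out 30 mm from the guide's front face; in the plane of that face at y = +55 mm, 6 mm above the bench; axes as the guide's. The 30 mm hollow leaf is home when its arc centre is here; pushed along +x it centres itself.
- bay (a point): Circle centre of the concave bay: 130 degrees of radius 33.5 mm, cut 19 mm deep into the guide's front face, full height; 14 mm in front of the face at y = -55 mm, 6 mm above the bench; axes as the guide's. The 33 mm round leaf is home when its arc centre is here; pushed along +x it centres itself.
- rocker (a joint): Snap-over rocker switch: black paddle 80 x 44 mm hinged across its middle in a fixed grey box 100 x 70 x 45 mm between robot and guide. Value in rad: 0 as found, the end away from the robot (+x) stands up; 0.34 that end fully down. Resists with about 6 N at the raised end, then past its middle (0.17) snaps over by itself and stays.
- rocker_press (a point): Top of the 22 x 40 mm raised pad on the paddle's raised end: press down here. 25 mm from the hinge line towards the box's +x end, about 57 mm above the bench as found, 10 mm lower once snapped over. Axes as the box's while as found: x along the box, away from the robot, z up.
- tube_rack_mid (a point): Bystander, loose: black tube rack 70 x 110 mm with seven capped tubes, 102 mm high in all; point on its axis 50 mm above the bench.
- reagent_mid (a point): Bystander, loose: white round jar, 68 mm diameter, 130 mm high; point on its axis half-way up.
- tip_box_mid (a point): Bystander, loose: blue box with a clear lid, 100 x 60 mm, 67 mm high; point on its axis half-way up.
Mind the look-alikes: they are no part of the job. What is shaped like the part that bears hollow30_grip but green or purple is not meant.

How it is judged:
On the way, in this order (a step that is already met when the one before it is completed fails the run):
1. both matching leaves are fully home on the nose and in the bay, flat, square and let go (horizontal distance between hollow30_arc and nose below 0.0025 m and height (world z) of each of hollow30_arc, round33_arc below 0.009 m and angle between each of hollow30_grip, round33_grip's own z axis and vertical below 0.05 rad and angle between the x axis of each of hollow30_grip, round33_grip and the x axis of guide, either way round below 0.2 rad and horizontal distance between round33_arc and bay below 0.0025 m and contact force between the fingers and anything else below 0.1 N), for 0.2 s.
2. then the rocker switch is snapped over (value of joint rocker above 0.28 rad), for 0.2 s.
At the end, for the whole second after the job is handed in: The 30 mm hollow leaf's arc centre is within 2.5 mm (seen from above) of the nose's centre and the 33 mm round leaf's within 2.5 mm of the bay's, both flat on the bench (within 3 mm and 0.05 rad) and square to the guide within 0.2 rad; the rocker is snapped over (above 0.28 rad) (horizontal distance between hollow30_arc and nose below 0.0025 m and height (world z) of each of hollow30_arc, round33_arc below 0.009 m and angle between each of hollow30_grip, round33_grip's own z axis and vertical below 0.05 rad and angle between the x axis of each of hollow30_grip, round33_grip and the x axis of guide, either way round below 0.2 rad and horizontal distance between round33_arc and bay below 0.0025 m and value of joint rocker above 0.28 rad); the robot touches nothing.
It fails at once if the tube rack is shoved more than 30 mm or tipped (distance of tube_rack_mid from where it was at the start of the episode above 0.03 m or angle between tube_rack_mid's own z axis and vertical above 0.3 rad).
It fails at once if the jar is shoved more than 30 mm or tipped (distance of reagent_mid from where it was at the start of the episode above 0.03 m or angle between reagent_mid's own z axis and vertical above 0.3 rad).
It fails at once if the tip box is shoved more than 30 mm or tipped (distance of tip_box_mid from where it was at the start of the episode above 0.03 m or angle between tip_box_mid's own z axis and vertical above 0.3 rad).
It also fails if it takes over 72 s, if anything falls off the work surface, if the arm or the gripper's body presses on something with over 40 N, if the wrist force passes 120 N, or if a joint passes its speed limit or range.

### The arm

A 7-joint arm with a two-finger parallel gripper is mounted at the origin on the work surface. World frame = base frame: x ahead of the robot, y to its left, z up, the work surface at z = 0. Lengths are in m, angles in rad, forces in N, time in s.
With the tool pointing down it reaches from about 0.4 to 0.85 m from the base axis. Payload 10.4 kg.
Tool frame: the origin (TCP) lies at the very end of the fingers, on their centre line; the grasp point (between the pads) lies 19 mm behind it (manip.grip_depth is the distance from the TCP to the grasp point, in m); z points along the fingers, x is the direction in which the jaws open and shut, and the axes are right-handed (so a half turn about z gives the same grasp; the last joint's range is limited). The gripper opens to 85 mm and grips with 20 to 120 N. Pads are 22 mm wide; open, the fingers measure 114 mm over their backs; the gripper's body (76 mm by 85 mm) begins 54 mm behind the grasp point. The pads swing forward as they close: fully open they stand 13 mm farther back than shut.
Start: joints at [1.089, 0.332, -0.065, 1.46, 0.022, 1.35, -0.088], TCP at [0.277, -0.56, 0.231] pointing down, gripper open.
Joint ranges: [-2.6, 2.6], [-0.5, 2.12], [-1.47, 1.34], [0.16, 2.42], [-1.27, 4.41], [0.06, 2.06], [-2.6, 2.6]. Speed limits (rad/s): [2.22, 2.22, 2.79, 2.79, 3.14, 3.14, 3.14].

### API

Orientations are given as a unit quaternion [x, y, z, w].
In Python, from workcell import manip, cams gives the robot as it stands. The module is installed in compiled form; this text tells all that it offers.
- The arm moves only by the tool move_arm, never from a script. Its arguments are lists of equal length, an entry for each row: "claw": the opening, from 0 (shut) to 1 (fully open); "dp": the shift along the tool's x, y, z as a fraction of full scale, a list of three; "turn": the turn, a rotation vector about the tool's x, y, z as a fraction of full scale, a list of three. A call has 1 to 8 rows; each row shifts and turns the commanded pose from where the row before left it, along the tool's axes as they then stand; what a row does not reach is not made up. Full scale, the value 1, is 200 mm for a shift and 45 degrees for a turn. A row lasts 1/12 s, in which the tool goes at most 41.7 mm and 7.16 degrees, less where a joint would pass 70% of its speed; a pose out of reach is approached as far as the arm can. A call with a number of a shift or a turn outside -1 to 1 is refused whole. A call with a gripper value outside its range is refused whole. The fingers move at their own pace and stop on an object; "grip_force" is the grip in N (left out, the last holds). Time passes only in rows, so rows that do not move let the fingers close. It gives the time, the measured TCP pose, the force and the opening at its end, in the units of the state.
- manip.get_obs(): the state, without advancing time (a new reading comes with each control period).
- cams.camera(name): name is "scene" or "top"; returns the picture (384x512x3 uint8, red, green, blue); there is no depth.
- cams.camera_info(name): a dict with "fx", "fy", "cx", "cy" (pixels), "pose" (4x4, takes a point from camera to world coordinates). Camera axes: x right, y down, z forward; pixel columns grow to the right and rows downward; lengths in m; the calibration is good to about 2 mm. A picture is of the moment at which its call begins. camera_info takes no time and is no camera call.
- manip.hand_in(): hands the job in, once; it reports no verdict.
The state is a dict: "clock": time; "joint_pos": joint angles; "joint_velocities": joint speeds; "tau": joint torques, N m; "position": TCP position; "ee_rot": TCP orientation; "ft_force": force on the tool from outside, world axes, zero at the start; "torque": the same for the moment, N m; "grip_width": opening from 0.0 (shut) to 1.0 (fully open).
Only numpy, scipy, OpenCV 4.12 (cv2) and the standard library are available. Lean on these libraries where they do the work, as an engineer would, in place of code of your own. Each camera call takes 0.05 s, during which the arm holds its last target.

## Working session

There is one attempt and no reset: what is moved stays moved. The work goes in short steps, Python scripts to look and compute and a tool call to move; the robot and the scene stay as the last step left them, time stands still between calls to the robot, and variables do not carry over. Pictures are saved under pics/ and viewed, and the job is handed in when it is done.

Besides the shell and the picture viewer there is one more tool, called after ">>>" as name(argument=value, ...), one argument or row to a line, values as JSON. move_arm: Moves the arm, as the interface text tells. Shift numbers are shares of 200 mm and turn numbers shares of 45 degrees, none past 1 either way. Its arguments: {"type":"object","properties":{"claw":{"type":"array","items":{"type":"number"}},"dp":{"type":"array","items":{"type":"array","items":{"type":"number"}}},"turn":{"type":"array","items":{"type":"array","items":{"type":"number"}}},"grip_force":{"type":"number"}},"required":["claw","dp","turn"]}

```bash
mkdir -p pics; python3 - <<'E'
from workcell import manip, cams
import cv2,numpy as np
for n in ("scene","top"):
    im=cams.camera(n); cv2.imwrite(f"pics/{n}0.png",cv2.resize(im[:,:,::-1],(800,600),interpolation=cv2.INTER_CUBIC)); cv2.imwrite(f"pics/{n}0raw.png",im[:,:,::-1])
    i=cams.camera_info(n); print(n,i['fx'],i['fy'],i['cx'],i['cy']); print(np.round(i['pose'],4))
o=manip.get_obs(); print(o)
E
```

```text
scene 388.5776922038338 388.5776922038338 256.7549420671041 196.3102415089796
[[ 0.1275  0.8482 -0.5142  1.1832]
 [ 0.9918 -0.106   0.0711  0.0527]
 [ 0.0058 -0.519  -0.8547  1.174 ]
 [ 0.      0.      0.      1.    ]]
top 375.66131745693053 375.66131745693053 255.5372441384133 185.87606555146468
[[-2.3000e-03 -9.9690e-01  7.8100e-02  4.2760e-01]
 [-9.9970e-01  4.0000e-04 -2.4100e-02  1.5610e-01]
 [ 2.4000e-02 -7.8100e-02 -9.9670e-01  1.3722e+00]
 [ 0.0000e+00  0.0000e+00  0.0000e+00  1.0000e+00]]
{'clock': 0.1, 'joint_pos': array([ 1.08937141,  0.3328204 , -0.06469734,  1.46090015,  0.02158087,
        1.34988647, -0.08849181]), 'joint_velocities': array([-0.0001654 , -0.00164649,  0.00156729, -0.00252901,  0.00033626,
        0.0005325 , -0.00023309]), 'tau': array([ 2.34367617e-03, -6.26741052e+01,  4.98744892e-02, -3.92432821e+01,
        1.63539487e-02,  6.94107934e-03,  6.69222732e-05]), 'position': array([ 0.27665421, -0.56004257,  0.23056771]), 'ee_rot': array([ 8.49386127e-01, -5.27771514e-01, -5.71524101e-04, -3.29956873e-04]), 'ft_force': array([ 0.25833577, -0.4054213 ,  0.80086667]), 'torque': array([-0.04291523,  0.01723701,  0.00979257]), 'grip_width': 0.9997724725062855}
```

View pics/top0.png

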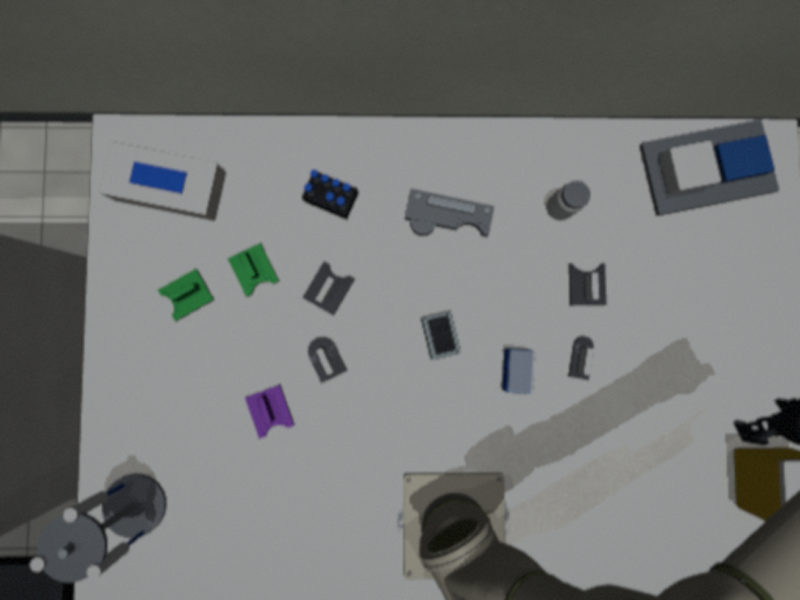

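View pics/scene0.png

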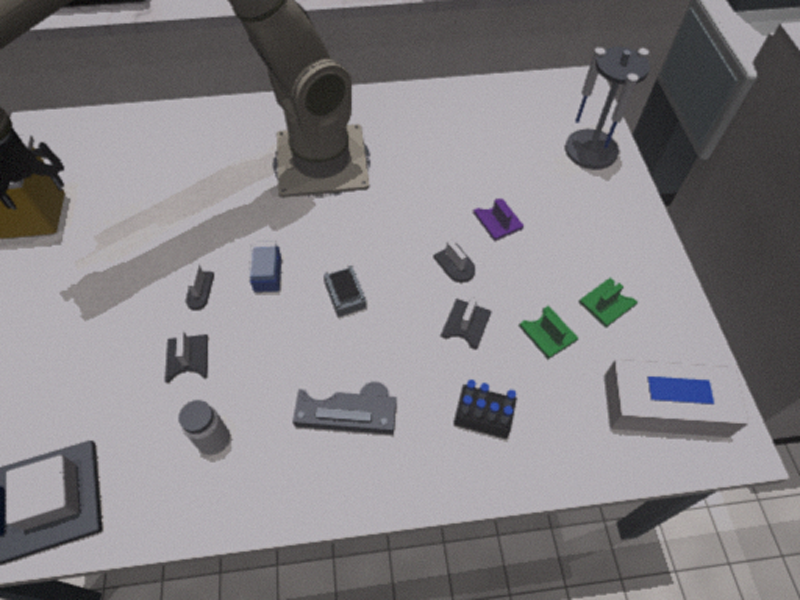

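```bash
python3 - <<'E'
import cv2,numpy as np
t=cv2.imread("pics/top0raw.png")
def crop(im,x0,y0,w,h,s): return cv2.resize(im[y0:y0+h,x0:x0+w],None,fx=s,fy=s,interpolation=cv2.INTER_CUBIC)
a=crop(t,185,160,50,90,6); b=crop(t,350,160,50,90,6)
cv2.imwrite("pics/leaves.png",np.hstack([a,b]))
cv2.imwrite("pics/guide.png",crop(t,250,112,75,45,10))
cv2.imwrite("pics/rock.png",crop(t,260,190,45,45,12))
E
```

```text
(no output)
```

View pics/leaves.png

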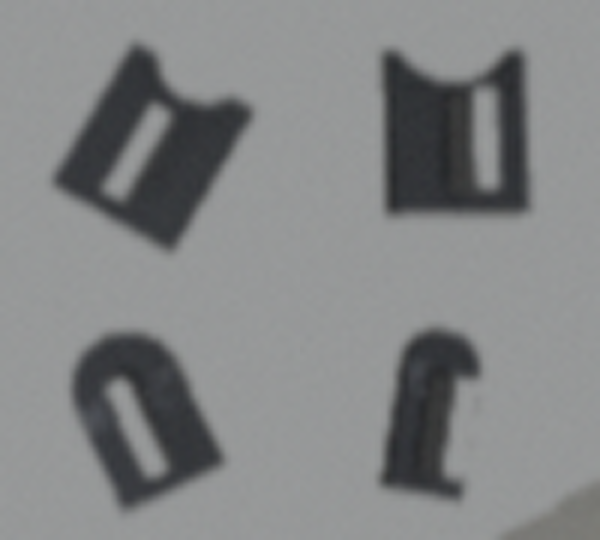

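View pics/guide.png

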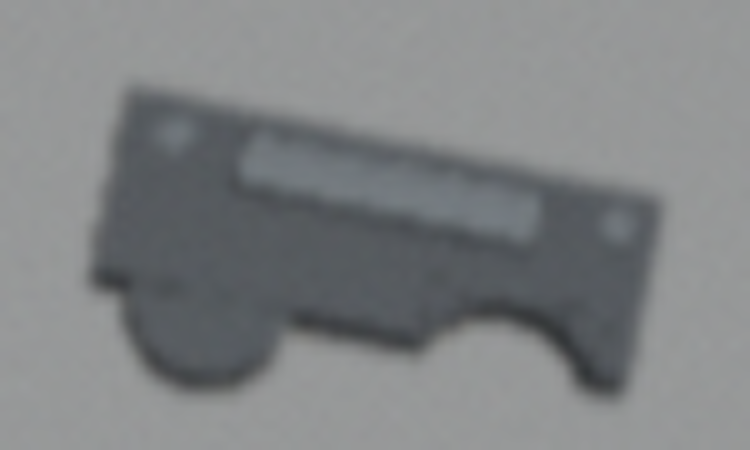

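View pics/rock.png

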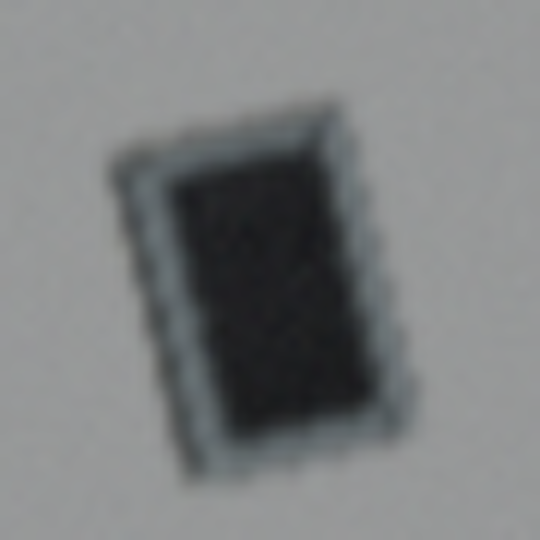

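```bash
python3 - <<'E'
import cv2,numpy as np
t=cv2.imread("pics/scene0raw.png")
def crop(im,x0,y0,w,h,s): return cv2.resize(im[y0:y0+h,x0:x0+w],None,fx=s,fy=s,interpolation=cv2.INTER_CUBIC)
cv2.imwrite("pics/s_leaves.png",crop(t,270,145,55,80,7))
cv2.imwrite("pics/s_guide.png",crop(t,180,238,80,45,10))
cv2.imwrite("pics/s_rock.png",crop(t,200,163,40,42,12))
E
```

```text
(no output)
```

View pics/s_leaves.png

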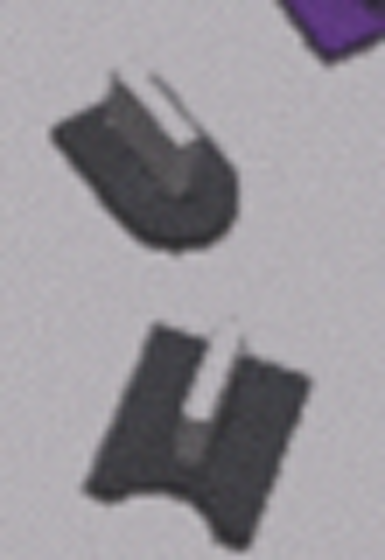

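View pics/s_guide.png

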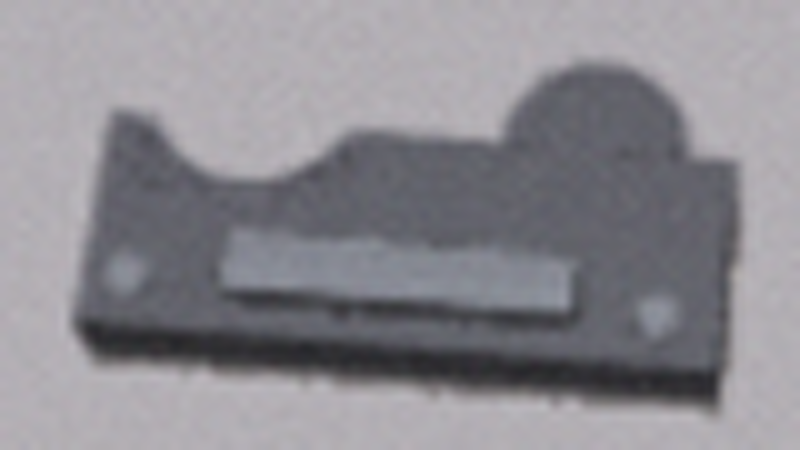

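View pics/s_rock.png

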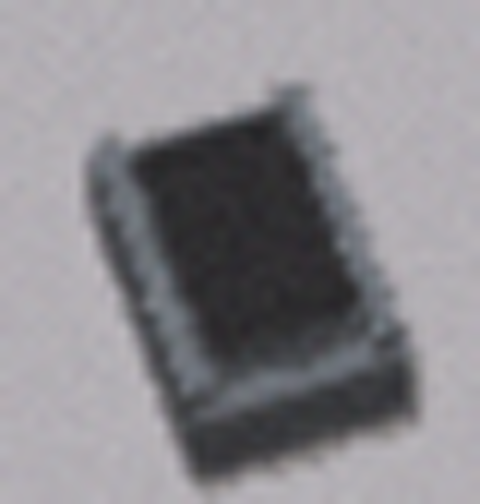

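```bash
cat > h.py <<'E'
import numpy as np, cv2
from scipy.optimize import least_squares
from workcell import manip, cams
INF={n:cams.camera_info(n) for n in("top","scene")}
def proj(n,P):
    i=INF[n];T=np.linalg.inv(i['pose']);p=np.atleast_2d(P)@T[:3,:3].T+T[:3,3]
    return np.c_[i['fx']*p[:,0]/p[:,2]+i['cx'],i['fy']*p[:,1]/p[:,2]+i['cy']]
def fit(obs,x0,cam=None):
    # obs: (cam,(ox,oy,s),(u,v),(lx,ly,z)mm)
    obs=[o for o in obs if cam is None or o[0]==cam]
    def res(p):
        c,s=np.cos(p[2]),np.sin(p[2]);r=[]
        for n,(ox,oy,k),(u,v),(lx,ly,z) in obs:
            P=[p[0]+(c*lx-s*ly)/1e3,p[1]+(s*lx+c*ly)/1e3,z/1e3]
            r+=list(proj(n,P)[0]-[ox+(u+.5)/k-.5,oy+(v+.5)/k-.5])
        return np.array(r)
    f=least_squares(res,x0,loss='soft_l1');return f.x,res(f.x).reshape(-1,2)
E
cat > f0.py <<'E'
from h import *
L=(185,160,6);SL=(270,145,7);G=(250,112,10);SG=(180,238,10);R=(260,190,12);SR=(200,163,12)
H=[("top",L,(55,182),(-42,42,12)),("top",L,(172,250),(-42,-42,6)),("top",L,(252,110),(58,-42,12)),("top",L,(137,43),(58,42,12)),
("top",L,(161,101),(30,0,58)),("top",L,(115,197),(-30,0,58)),
("scene",SL,(157,322),(-42,-42,6)),("scene",SL,(312,378),(-42,42,12)),("scene",SL,(245,545),(58,42,12)),("scene",SL,(85,490),(58,-42,12)),("scene",SL,(198,417),(30,0,58))]
Q=[("top",L,(125,508),(-42,33,6)),("top",L,(222,462),(-42,-33,6)),("top",L,(117,381),(30,0,58)),("top",L,(157,475),(-30,0,58)),
("scene",SL,(52,132),(-42,-33,12)),("scene",SL,(186,140),(30,0,58))]
D=[("top",G,(132,88),(70,100,30)),("top",G,(662,198),(70,-100,30)),("top",G,(97,274),(0,100,30)),("top",G,(614,382),(0,-100,30)),("top",G,(203,296),(0,55,29)),
("scene",SG,(78,322),(70,-100,30)),("scene",SG,(722,372),(70,100,30)),("scene",SG,(740,160),(0,100,30)),("scene",SG,(115,110),(0,-100,30)),("scene",SG,(597,145),(0,55,29))]
K=[("top",R,(115,160),(50,35,45)),("top",R,(332,105),(50,-35,45)),("top",R,(410,432),(-50,-35,45)),("top",R,(195,478),(-50,35,45)),
("scene",SR,(192,412),(50,-35,45)),("scene",SR,(402,345),(50,35,45)),("scene",SR,(100,145),(-50,-35,45)),("scene",SR,(290,95),(-50,35,45))]
for nm,o,x0 in(("hollow",H,(.6,.3,-.5)),("round",Q,(.5,.3,.4)),("guide",D,(.75,.1,-.2)),("rock",K,(.5,.1,.2))):
    for c in(None,"top","scene"):
        try:
            x,r=fit(o,x0,c);print(nm,c,np.round(x,4),'rms',np.sqrt((r**2).mean()).round(2), r.round(1).tolist() if c is None else '')
        except Exception as e: print(nm,c,e)
E
python3 f0.py
```

```text
hollow None [ 0.5344  0.291  -0.5219] rms 0.53 [[-0.5, 0.2], [0.3, 0.5], [0.7, -0.2], [-0.1, -0.5], [0.8, 1.0], [-0.2, -0.2], [-0.2, 1.1], [0.4, 0.2], [0.7, -0.2], [0.2, -0.8], [-0.2, 0.4]]
hollow top [ 0.5349  0.2916 -0.517 ] rms 0.47 
hollow scene [ 0.5339  0.2905 -0.527 ] rms 0.53 
round None [0.3748 0.2909 0.4277] rms 0.48 [[0.1, 0.4], [0.7, 0.3], [-0.0, -0.3], [0.4, -0.1], [0.4, -0.6], [0.9, 0.7]]
round top [0.375  0.2918 0.4278] rms 0.29 
round scene [0.3736 0.2885 0.4682] rms 0.4 
guide None [ 0.6832  0.014  -0.2057] rms 0.53 [[-0.2, -0.1], [0.6, 0.1], [-0.6, -0.1], [1.7, 0.4], [1.0, 0.3], [0.1, -0.1], [0.3, -0.1], [0.3, -0.1], [0.1, 0.2], [0.5, 0.5]]
guide top [ 0.6836  0.0158 -0.2071] rms 0.6 
guide scene [ 0.6828  0.0133 -0.2061] rms 0.19 
rock None [0.4331 0.0306 0.2265] rms 1.08 [[0.0, -0.7], [1.2, -0.6], [1.3, -0.3], [-0.1, 0.5], [0.1, 0.2], [2.1, -0.3], [-0.7, -0.4], [2.4, -1.8]]
rock top [0.4319 0.0327 0.2331] rms 0.55 
rock scene [0.4344 0.0268 0.239 ] rms 1.1
```

```bash
cat > plan.py <<'E'
import sys,json
from h import *
from scipy.spatial.transform import Rotation as Ro
# args: x y z yaw(rad of tool x) nrows claw
x,y,z,yaw,n,cl=[float(a) for a in sys.argv[1:7]];n=int(n)
o=manip.get_obs();p=o['position'];R=Ro.from_quat(o['ee_rot'])
T=Ro.from_matrix(np.c_[[np.cos(yaw),np.sin(yaw),0],[np.sin(yaw),-np.cos(yaw),0],[0,0,-1]])
rv=(R.inv()*T).as_rotvec(); d=(np.array([x,y,z])-p)
print('clock',round(o['clock'],2),'pos',p.round(4),'d',d.round(4),'rot deg',np.degrees(rv).round(1),'F',o['ft_force'].round(1))
rows=[]
for k in range(n):
    rows.append((R.inv().apply(d/n)/.2).round(3).tolist()); R=R*Ro.from_rotvec(rv/n)
t=(rv/n/np.radians(45)).round(3).tolist()
print('max step mm',np.linalg.norm(d)/n*1e3,'deg',np.degrees(np.linalg.norm(rv))/n,'turn',t)
for i in range(0,n,8): print(json.dumps(rows[i:i+8]))
E
python3 plan.py .534 .291 .20 1.05 24 1
```

```text
clock 0.1 pos [ 0.2767 -0.56    0.2306] d [ 0.2573  0.851  -0.0306] rot deg [-1.000e-01  0.000e+00 -1.239e+02] F [ 0.3 -0.4  0.8]
max step mm 37.06775638433927 deg 5.161275578603991 turn [-0.0, 0.0, -0.115]
[[-0.135, -0.127, 0.007], [-0.123, -0.138, 0.007], [-0.11, -0.149, 0.007], [-0.097, -0.158, 0.007], [-0.082, -0.166, 0.006], [-0.067, -0.173, 0.006], [-0.051, -0.178, 0.006], [-0.035, -0.182, 0.006]]
[[-0.018, -0.184, 0.006], [-0.001, -0.185, 0.006], [0.015, -0.185, 0.006], [0.032, -0.182, 0.006], [0.048, -0.179, 0.006], [0.064, -0.174, 0.006], [0.079, -0.167, 0.006], [0.094, -0.16, 0.006]]
[[0.108, -0.15, 0.006], [0.121, -0.14, 0.006], [0.133, -0.129, 0.006], [0.144, -0.116, 0.006], [0.154, -0.103, 0.006], [0.163, -0.088, 0.006], [0.17, -0.073, 0.006], [0.176, -0.058, 0.006]]
```

>>> move_arm(
  claw=[1,1,1,1,1,1,1,1],
  dp=[
    [-0.135,-0.127,0.007],
    [-0.123,-0.138,0.007],
    [-0.11,-0.149,0.007],
    [-0.097,-0.158,0.007],
    [-0.082,-0.166,0.006],
    [-0.067,-0.173,0.006],
    [-0.051,-0.178,0.006],
    [-0.035,-0.182,0.006],
  ],
  turn=[
    [0,0,-0.115],
    [0,0,-0.115],
    [0,0,-0.115],
    [0,0,-0.115],
    [0,0,-0.115],
    [0,0,-0.115],
    [0,0,-0.115],
    [0,0,-0.115],
  ],
)

```text
clock: 0.77
position: [0.3622, -0.2747, 0.2206]
ee_rot: [0.982, -0.191, -0.0, 0.0]
ft_force: [1.3, 0.3, -0.5]
grip_width: 1.002
```

>>> move_arm(
  claw=[1,1,1,1,1,1,1,1],
  dp=[
    [-0.018,-0.184,0.006],
    [-0.001,-0.185,0.006],
    [0.015,-0.185,0.006],
    [0.032,-0.182,0.006],
    [0.048,-0.179,0.006],
    [0.064,-0.174,0.006],
    [0.079,-0.167,0.006],
    [0.094,-0.16,0.006],
  ],
  turn=[
    [0,0,-0.115],
    [0,0,-0.115],
    [0,0,-0.115],
    [0,0,-0.115],
    [0,0,-0.115],
    [0,0,-0.115],
    [0,0,-0.115],
    [0,0,-0.115],
  ],
)

```text
clock: 1.43
position: [0.4471, 0.009, 0.2113]
ee_rot: [0.986, 0.168, 0.0, 0.0]
ft_force: [1.8, -0.5, -0.1]
grip_width: 0.998
```

>>> move_arm(
  claw=[1,1,1,1,1,1,1,1],
  dp=[
    [0.108,-0.15,0.006],
    [0.121,-0.14,0.006],
    [0.133,-0.129,0.006],
    [0.144,-0.116,0.006],
    [0.154,-0.103,0.006],
    [0.163,-0.088,0.006],
    [0.17,-0.073,0.006],
    [0.176,-0.058,0.006],
  ],
  turn=[
    [0,0,-0.115],
    [0,0,-0.115],
    [0,0,-0.115],
    [0,0,-0.115],
    [0,0,-0.115],
    [0,0,-0.115],
    [0,0,-0.115],
    [0,0,-0.115],
  ],
)

```text
clock: 2.1
position: [0.5319, 0.2925, 0.2011]
ee_rot: [0.863, 0.505, -0.0, 0.0]
ft_force: [0.6, 0.1, -0.2]
grip_width: 0.998
```

```bash
python3 plan.py .534 .291 .10 1.05 4 1
```

```text
clock 2.1 pos [0.5319 0.2925 0.2011] d [ 0.0021 -0.0015 -0.1011] rot deg [-0.   0.   0.5] F [ 0.6  0.1 -0.2]
max step mm 25.28014220072585 deg 0.131437717474005 turn [-0.0, 0.0, 0.003]
[[-0.0, 0.003, 0.126], [-0.0, 0.003, 0.126], [-0.0, 0.003, 0.126], [-0.0, 0.003, 0.126]]
```

>>> move_arm(
  claw=[1,1,1,1,1,1,1,1],
  dp=[
    [0,0.003,0.126],
    [0,0.003,0.126],
    [0,0.003,0.126],
    [0,0.003,0.126],
    [0,0,0.126],
    [0,0,0.126],
    [0,0,0.1],
    [0,0,0.03],
  ],
  turn=[
    [0,0,0.005],
    [0,0,0.005],
    [0,0,0],
    [0,0,0],
    [0,0,0],
    [0,0,0],
    [0,0,0],
    [0,0,0],
  ],
)

```text
clock: 2.77
position: [0.5318, 0.2886, 0.0208]
ee_rot: [0.866, 0.5, -0.003, -0.0]
ft_force: [-0.4, -0.1, -1.7]
grip_width: 1.002
```

```bash
python3 - <<'E'
from h import *
t=cams.camera("top")[:,:,::-1]
cv2.imwrite("pics/t1.png",cv2.resize(t[150:250,160:300],None,fx=5,fy=5,interpolation=cv2.INTER_CUBIC))
t=cams.camera("scene")[:,:,::-1]
cv2.imwrite("pics/s1.png",cv2.resize(t[130:250,250:390],None,fx=5,fy=5,interpolation=cv2.INTER_CUBIC))
E
```

```text
(no output)
```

View pics/t1.png

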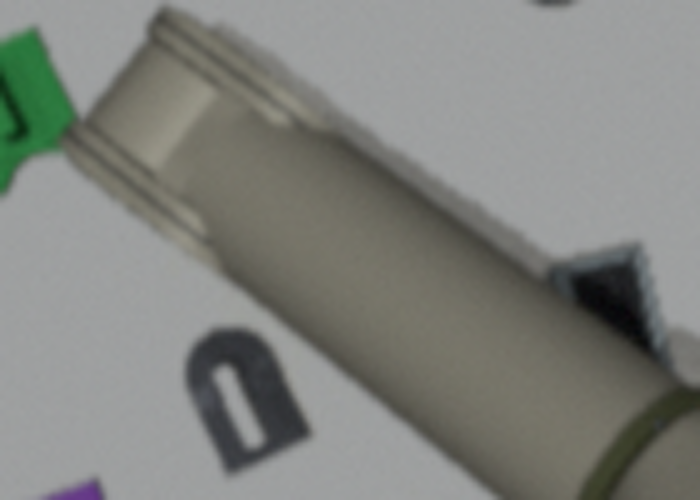

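View pics/s1.png

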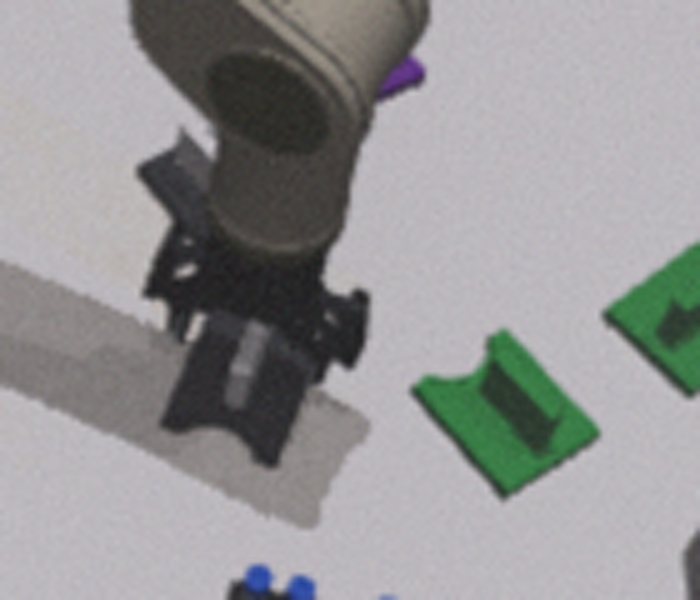

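>>> move_arm(
  claw=[0.5,0.3,0.1,0,0,0,0,0],
  dp=[
    [0,0,0],
    [0,0,0],
    [0,0,0],
    [0,0,0],
    [0,0,0],
    [0,0,0],
    [0,0,0],
    [0,0,0],
  ],
  turn=[
    [0,0,0],
    [0,0,0],
    [0,0,0],
    [0,0,0],
    [0,0,0],
    [0,0,0],
    [0,0,0],
    [0,0,0],
  ],
  grip_force=40,
)

```text
clock: 3.53
position: [0.534, 0.2901, 0.025]
ee_rot: [0.866, 0.5, 0.0, 0.0]
ft_force: [-1.1, -1.1, 6.0]
grip_width: 0.157
```

```bash
python3 - <<'E'
from h import *
o=manip.get_obs();print(o['grip_width'],o['ft_force'],o['position'],o['ee_rot'])
E
```

```text
0.15685499848161452 [-1.10618507 -1.11620606  5.95579763] [0.53396737 0.29011955 0.02503812] [8.65889304e-01 5.00235489e-01 3.87333435e-04 1.39420383e-04]
```

```bash
python3 plan.py .534 .290 .075 1.047 2 0; python3 plan.py .608 .086 .025 1.365 8 0
```

```text
clock 3.53 pos [0.534  0.2901 0.025 ] d [ 0.     -0.0001  0.05  ] rot deg [ 0. -0.  0.] F [-1.1 -1.1  6. ]
max step mm 24.98101477622451 deg 0.03174267092552316 turn [0.0, -0.0, 0.0]
[[-0.0, 0.0, -0.125], [-0.0, 0.0, -0.125]]
clock 3.53 pos [0.534  0.2901 0.025 ] d [ 0.074  -0.2041 -0.    ] rot deg [  0.   -0.  -18.2] F [-1.1 -1.1  6. ]
max step mm 27.141303239098054 deg 2.2722040104294234 turn [0.0, -0.0, -0.05]
[[-0.087, 0.104, 0.0], [-0.091, 0.1, 0.0], [-0.095, 0.097, 0.0], [-0.099, 0.093, 0.0], [-0.103, 0.089, 0.0], [-0.106, 0.085, 0.0], [-0.109, 0.08, 0.0], [-0.113, 0.076, 0.0]]
```

>>> move_arm(
  claw=[0,0,0,0],
  dp=[
    [0,0,-0.06],
    [0,0,-0.1],
    [0,0,-0.1],
    [0,0,0],
  ],
  turn=[
    [0,0,0],
    [0,0,0],
    [0,0,0],
    [0,0,0],
  ],
)

```text
clock: 3.87
position: [0.535, 0.2914, 0.0807]
ee_rot: [0.866, 0.5, 0.002, 0.0]
ft_force: [1.2, 1.0, -1.5]
grip_width: 0.158
```

>>> move_arm(
  claw=[0,0,0,0,0,0,0,0],
  dp=[
    [-0.087,0.104,0],
    [-0.091,0.1,0],
    [-0.095,0.097,0],
    [-0.099,0.093,0],
    [-0.103,0.089,0],
    [-0.106,0.085,0],
    [-0.109,0.08,0],
    [-0.113,0.076,0],
  ],
  turn=[
    [0,0,-0.05],
    [0,0,-0.05],
    [0,0,-0.05],
    [0,0,-0.05],
    [0,0,-0.05],
    [0,0,-0.05],
    [0,0,-0.05],
    [0,0,-0.05],
  ],
)

```text
clock: 4.53
position: [0.6077, 0.0844, 0.0762]
ee_rot: [0.776, 0.63, -0.0, -0.0]
ft_force: [0.8, 0.0, -1.6]
grip_width: 0.162
```

```bash
python3 - <<'E'
from h import *
t=cams.camera("top")[:,:,::-1]
cv2.imwrite("pics/t2.png",cv2.resize(t[100:220,220:340],None,fx=5,fy=5,interpolation=cv2.INTER_CUBIC))
t=cams.camera("scene")[:,:,::-1]
cv2.imwrite("pics/s2.png",cv2.resize(t[170:290,170:290],None,fx=5,fy=5,interpolation=cv2.INTER_CUBIC))
E
python3 plan.py .608 .086 .027 1.365 4 0
```

```text
clock 4.63 pos [0.6091 0.0793 0.0756] d [-0.0011  0.0067 -0.0486] rot deg [ 0.   0.2 -0.5] F [ 1.1 -1.2 -2. ]
max step mm 12.272322216474768 deg 0.13730628022043198 turn [0.0, 0.001, -0.003]
[[0.008, -0.003, 0.061], [0.008, -0.003, 0.061], [0.008, -0.003, 0.061], [0.008, -0.003, 0.061]]
```

View pics/t2.png

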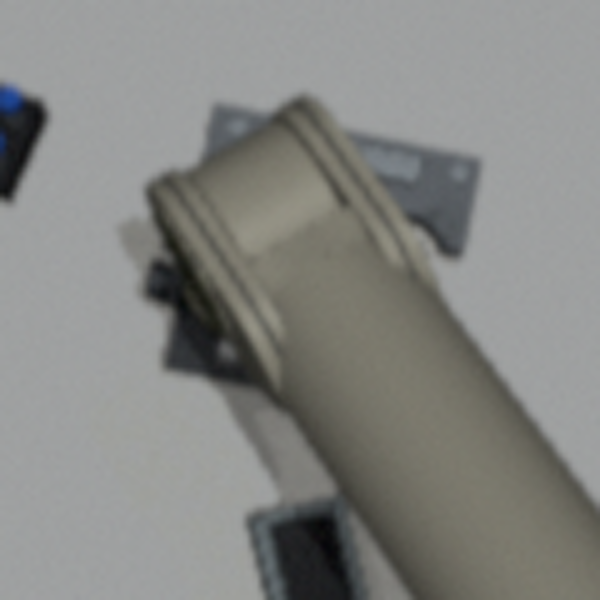

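View pics/s2.png

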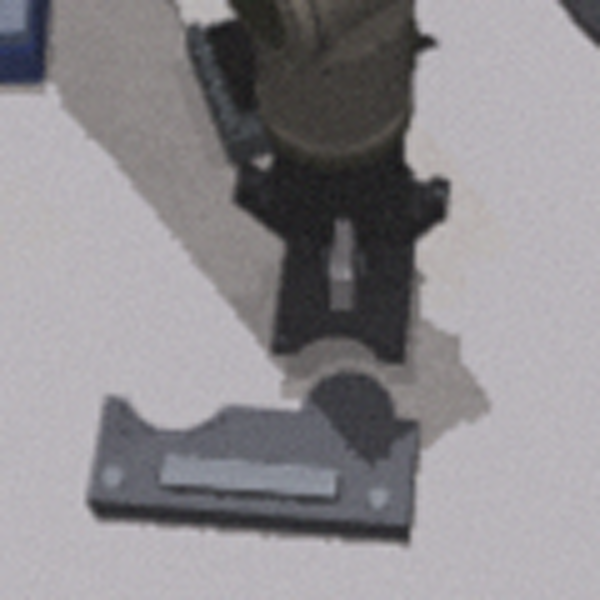

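>>> move_arm(
  claw=[0,0,0,0,0,0],
  dp=[
    [0.008,-0.003,0.061],
    [0.008,-0.003,0.061],
    [0.008,-0.003,0.061],
    [0.008,-0.003,0.055],
    [0,0,0.01],
    [0,0,0],
  ],
  turn=[
    [0,0,-0.003],
    [0,0,-0.003],
    [0,0,-0.003],
    [0,0,-0.003],
    [0,0,0],
    [0,0,0],
  ],
)

```text
clock: 5.13
position: [0.6056, 0.094, 0.0254]
ee_rot: [0.773, 0.634, -0.001, -0.001]
ft_force: [0.4, 1.0, -1.2]
grip_width: 0.16
```

```bash
python3 plan.py .608 .086 .025 1.365 4 0
```

```text
clock 5.13 pos [0.6056 0.094  0.0254] d [ 0.0024 -0.008  -0.0004] rot deg [-0.1  0.   0.5] F [ 0.4  1.  -1.2]
max step mm 2.0825972200636103 deg 0.12590529779878887 turn [-0.001, 0.0, 0.003]
[[-0.009, 0.005, 0.001], [-0.009, 0.005, 0.001], [-0.009, 0.005, 0.001], [-0.009, 0.005, 0.001]]
```

>>> move_arm(
  claw=[0,0,0,0],
  dp=[
    [0,0,0],
    [0,0,0],
    [0,0,0],
    [0,0,0],
  ],
  turn=[
    [0,0,0],
    [0,0,0],
    [0,0,0],
    [0,0,0],
  ],
)

```text
clock: 5.47
position: [0.6068, 0.0926, 0.0269]
ee_rot: [0.774, 0.633, 0.0, 0.0]
ft_force: [0.3, -0.2, -2.0]
grip_width: 0.155
```

```bash
python3 plan.py .608 .086 .025 1.365 4 0
```

```text
clock 5.47 pos [0.6068 0.0926 0.0269] d [ 0.0012 -0.0066 -0.0019] rot deg [0.  0.  0.4] F [ 0.3 -0.2 -2. ]
max step mm 1.7496996583215394 deg 0.09200370992717101 turn [0.0, 0.0, 0.002]
[[-0.008, 0.003, 0.002], [-0.008, 0.003, 0.002], [-0.008, 0.003, 0.002], [-0.008, 0.003, 0.002]]
```

>>> move_arm(
  claw=[0,0,0,0,0,0,0],
  dp=[
    [-0.011,0.004,0.002],
    [-0.011,0.004,0.002],
    [-0.01,0.003,0.002],
    [0,0,0.002],
    [0,0,0.002],
    [0,0,0],
    [0,0,0],
  ],
  turn=[
    [0,0,0.005],
    [0,0,0.005],
    [0,0,0],
    [0,0,0],
    [0,0,0],
    [0,0,0],
    [0,0,0],
  ],
)

```text
clock: 6.05
position: [0.6076, 0.086, 0.025]
ee_rot: [0.776, 0.63, 0.0, 0.0]
ft_force: [1.0, -0.0, -0.7]
grip_width: 0.16
```

```bash
python3 - <<'E'
from h import *
t=cams.camera("top")[:,:,::-1]
cv2.imwrite("pics/t3.png",cv2.resize(t[100:220,220:340],None,fx=5,fy=5,interpolation=cv2.INTER_CUBIC))
t=cams.camera("scene")[:,:,::-1]
cv2.imwrite("pics/s3.png",cv2.resize(t[210:285,175:265],None,fx=8,fy=8,interpolation=cv2.INTER_CUBIC))
E
python3 plan.py .608 .086 .025 1.365 4 0
```

```text
clock 6.15 pos [0.6076 0.086  0.025 ] d [ 0.0004 -0.      0.    ] rot deg [ 0.  -0.  -0.1] F [ 0.3 -0.9 -1.1]
max step mm 0.10154962220506981 deg 0.018361427027635865 turn [0.0, -0.0, -0.0]
[[0.0, 0.001, -0.0], [0.0, 0.001, -0.0], [0.0, 0.001, -0.0], [0.0, 0.001, -0.0]]
```

View pics/s3.png

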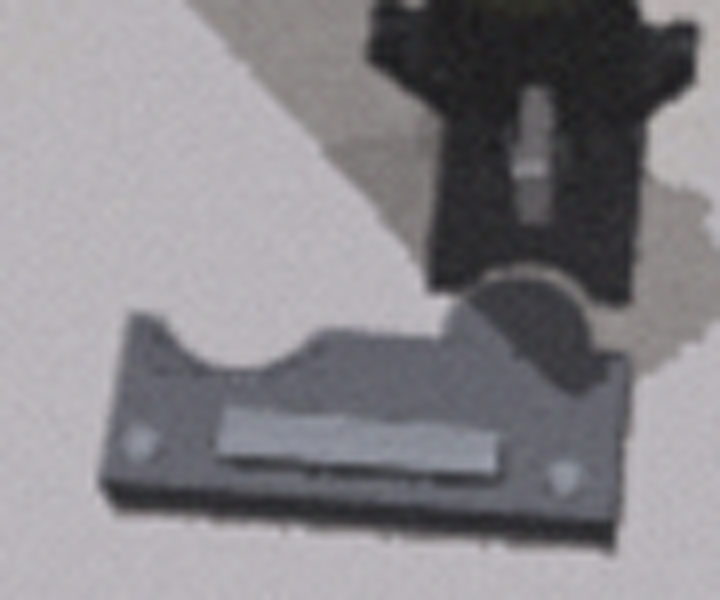

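>>> move_arm(
  claw=[0,0,0,0,0,0,0,0],
  dp=[
    [0,0.015,0],
    [0,0.015,0],
    [0,0.015,0],
    [0,0.01,0],
    [0,0,0],
    [0,0,0],
    [0,0,0],
    [0,0,0],
  ],
  turn=[
    [0,0,0],
    [0,0,0],
    [0,0,0],
    [0,0,0],
    [0,0,0],
    [0,0,0],
    [0,0,0],
    [0,0,0],
  ],
)

```text
clock: 6.82
position: [0.6184, 0.0837, 0.025]
ee_rot: [0.776, 0.63, 0.0, 0.0]
ft_force: [0.9, -0.5, 0.2]
grip_width: 0.158
```

>>> move_arm(
  claw=[0,0,0,0,0,0],
  dp=[
    [0,0.01,0],
    [0,0,0],
    [0,0,0],
    [0,0,0],
    [0,0,0],
    [0,0,0],
  ],
  turn=[
    [0,0,0],
    [0,0,0],
    [0,0,0],
    [0,0,0],
    [0,0,0],
    [0,0,0],
  ],
)

```text
clock: 7.32
position: [0.6204, 0.0832, 0.025]
ee_rot: [0.776, 0.63, 0.0, 0.0]
ft_force: [0.8, 0.0, 0.1]
grip_width: 0.158
```

>>> move_arm(
  claw=[0,0,0,0,0,0],
  dp=[
    [0,0.008,0],
    [0,0,0],
    [0,0,0],
    [0,0,0],
    [0,0,0],
    [0,0,0],
  ],
  turn=[
    [0,0,0],
    [0,0,0],
    [0,0,0],
    [0,0,0],
    [0,0,0],
    [0,0,0],
  ],
)

```text
clock: 7.82
position: [0.6219, 0.0829, 0.0249]
ee_rot: [0.776, 0.63, 0.0, 0.0]
ft_force: [-0.1, 0.1, 0.5]
grip_width: 0.157
```

>>> move_arm(
  claw=[0,0,0,0,0,0],
  dp=[
    [0,0.008,0],
    [0,0,0],
    [0,0,0],
    [0,0,0],
    [0,0,0],
    [0,0,0],
  ],
  turn=[
    [0,0,0],
    [0,0,0],
    [0,0,0],
    [0,0,0],
    [0,0,0],
    [0,0,0],
  ],
)

```text
clock: 8.32
position: [0.6235, 0.0825, 0.0249]
ee_rot: [0.776, 0.63, 0.0, 0.0]
ft_force: [0.2, 0.5, 0.3]
grip_width: 0.159
```

>>> move_arm(
  claw=[0,0,0,0,0,0],
  dp=[
    [0,0.008,0],
    [0,0,0],
    [0,0,0],
    [0,0,0],
    [0,0,0],
    [0,0,0],
  ],
  turn=[
    [0,0,0],
    [0,0,0],
    [0,0,0],
    [0,0,0],
    [0,0,0],
    [0,0,0],
  ],
)

```text
clock: 8.82
position: [0.6243, 0.0824, 0.0248]
ee_rot: [0.776, 0.63, -0.001, -0.0]
ft_force: [-5.0, 0.6, 3.7]
grip_width: 0.157
```

>>> move_arm(
  claw=[0,0,0,0],
  dp=[
    [0,0.006,0],
    [0,0,0],
    [0,0,0],
    [0,0,0],
  ],
  turn=[
    [0,0,0],
    [0,0,0],
    [0,0,0],
    [0,0,0],
  ],
)

```text
clock: 9.15
position: [0.6243, 0.0824, 0.0249]
ee_rot: [0.776, 0.63, -0.002, -0.001]
ft_force: [-12.0, -0.7, 9.0]
grip_width: 0.158
```

>>> move_arm(
  claw=[0.3,0.4,0.5,0.5,0.5,0.5],
  dp=[
    [0,0,0],
    [0,0,0],
    [0,0,0],
    [0,0,0],
    [0,0,0],
    [0,0,0],
  ],
  turn=[
    [0,0,0],
    [0,0,0],
    [0,0,0],
    [0,0,0],
    [0,0,0],
    [0,0,0],
  ],
)

```text
clock: 9.65
position: [0.6263, 0.082, 0.0249]
ee_rot: [0.776, 0.63, 0.0, 0.0]
ft_force: [-0.1, -0.5, 0.5]
grip_width: 0.501
```

```bash
python3 plan.py .572 .093 .11 1.365 4 0
```

```text
clock 9.65 pos [0.6263 0.082  0.0249] d [-0.0543  0.011   0.0851] rot deg [ 0.  -0.  -0.1] F [-0.1 -0.5  0.5]
max step mm 25.381623711271025 deg 0.02147301381208387 turn [0.0, -0.0, -0.0]
[[-0.0, -0.069, -0.106], [-0.0, -0.069, -0.106], [-0.0, -0.069, -0.106], [-0.0, -0.069, -0.106]]
```

>>> move_arm(
  claw=[0.5,0.5,0.5,0,0,0,0,0],
  dp=[
    [0,0,-0.14],
    [0,0,-0.14],
    [0,0,-0.14],
    [0,-0.1,0],
    [0,-0.1,0],
    [0,-0.1,0],
    [0,0,0],
    [0,0,0],
  ],
  turn=[
    [0,0,0],
    [0,0,0],
    [0,0,0],
    [0,0,0],
    [0,0,0],
    [0,0,0],
    [0,0,0],
    [0,0,0],
  ],
)

```text
clock: 10.32
position: [0.5671, 0.0943, 0.1092]
ee_rot: [0.776, 0.63, -0.0, 0.001]
ft_force: [0.2, -0.1, 0.2]
grip_width: -0.003
```

```bash
python3 - <<'E'
from h import *
t=cams.camera("scene")[:,:,::-1]
cv2.imwrite("pics/s4.png",cv2.resize(t[210:285,175:265],None,fx=8,fy=8,interpolation=cv2.INTER_CUBIC))
E
python3 plan.py .572 .093 .022 1.365 4 0
```

```text
clock 10.37 pos [0.5679 0.094  0.1092] d [ 0.0041 -0.001  -0.0872] rot deg [ 0.1  0.  -0.1] F [ 1.4 -0.1  0.1]
max step mm 21.82106236263425 deg 0.0277472578385635 turn [0.0, 0.0, -0.001]
[[-0.0, 0.005, 0.109], [-0.0, 0.005, 0.109], [-0.0, 0.005, 0.109], [-0.0, 0.005, 0.109]]
```

View pics/s4.png

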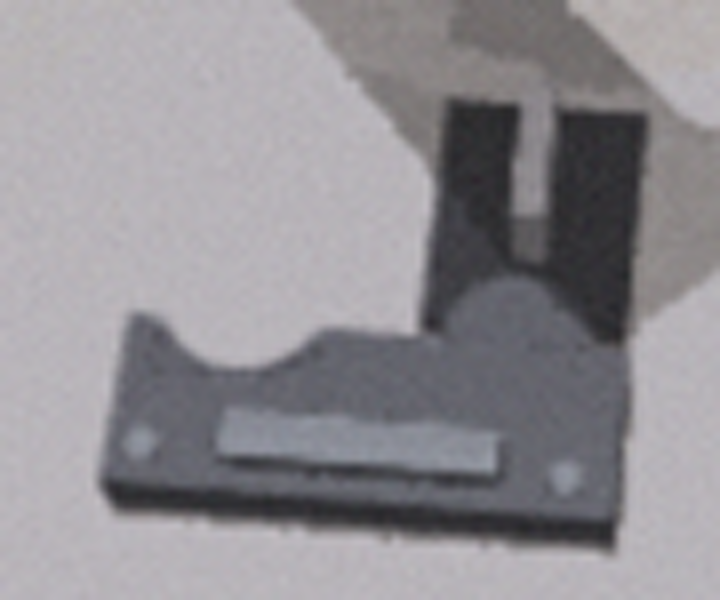

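>>> move_arm(
  claw=[0,0,0,0,0,0,0],
  dp=[
    [0,0,0.13],
    [0,0,0.13],
    [0,0,0.1],
    [0,0,0.065],
    [0,0.03,0],
    [0,0.03,0],
    [0,0,0],
  ],
  turn=[
    [0,0,0],
    [0,0,0],
    [0,0,0],
    [0,0,0],
    [0,0,0],
    [0,0,0],
    [0,0,0],
  ],
)

```text
clock: 10.95
position: [0.5816, 0.0916, 0.0252]
ee_rot: [0.777, 0.63, 0.001, 0.001]
ft_force: [-0.1, -0.3, -0.1]
grip_width: -0.0
```

>>> move_arm(
  claw=[0,0,0,0,0,0,0,0],
  dp=[
    [0,0.008,0],
    [0,0.008,0],
    [0,0,0],
    [0,0,0],
    [0,0,0],
    [0,0,0],
    [0,0,0],
    [0,0,0],
  ],
  turn=[
    [0,0,0],
    [0,0,0],
    [0,0,0],
    [0,0,0],
    [0,0,0],
    [0,0,0],
    [0,0,0],
    [0,0,0],
  ],
)

```text
clock: 11.62
position: [0.5824, 0.0911, 0.024]
ee_rot: [0.776, 0.63, 0.0, 0.0]
ft_force: [0.3, -0.4, -0.5]
grip_width: 0.003
```

>>> move_arm(
  claw=[0,0,0,0,0],
  dp=[
    [0,0.008,0],
    [0,0.004,0],
    [0,0,0],
    [0,0,0],
    [0,0,0],
  ],
  turn=[
    [0,0,0],
    [0,0,0],
    [0,0,0],
    [0,0,0],
    [0,0,0],
  ],
)

```text
clock: 12.03
position: [0.5827, 0.0914, 0.0236]
ee_rot: [0.776, 0.631, -0.002, -0.001]
ft_force: [-9.5, 0.6, 6.1]
grip_width: -0.003
```

>>> move_arm(
  claw=[0,0,0,0,0],
  dp=[
    [0,0.008,0],
    [0,0,0],
    [0,0,0],
    [0,0,0],
    [0,0,0],
  ],
  turn=[
    [0,0,0],
    [0,0,0],
    [0,0,0],
    [0,0,0],
    [0,0,0],
  ],
)

```text
clock: 12.45
position: [0.5827, 0.0915, 0.0235]
ee_rot: [0.776, 0.631, -0.003, -0.002]
ft_force: [-17.2, 1.4, 11.7]
grip_width: -0.002
```

>>> move_arm(
  claw=[0,0,0,0,0,0,0,0],
  dp=[
    [0,-0.05,0],
    [0,-0.1,0],
    [0,0,-0.15],
    [0,0,-0.15],
    [0,0,-0.15],
    [0,0,-0.1],
    [0,0,0],
    [0,0,0],
  ],
  turn=[
    [0,0,0],
    [0,0,0],
    [0,0,0],
    [0,0,0],
    [0,0,0],
    [0,0,0],
    [0,0,0],
    [0,0,0],
  ],
)

```text
clock: 13.12
position: [0.5576, 0.0965, 0.1349]
ee_rot: [0.777, 0.63, 0.001, 0.001]
ft_force: [1.5, -0.7, -0.4]
grip_width: -0.001
```

```bash
python3 plan.py .3748 .291 .13 2.0 8 0
```

```text
clock 13.12 pos [0.5576 0.0965 0.1349] d [-0.1828  0.1945 -0.0049] rot deg [  0.1   0.  -36.5] F [ 1.5 -0.7 -0.4]
max step mm 33.36566959647124 deg 4.560176569708065 turn [0.0, 0.0, -0.101]
[[0.095, -0.137, 0.003], [0.106, -0.129, 0.003], [0.116, -0.12, 0.003], [0.125, -0.11, 0.003], [0.133, -0.1, 0.003], [0.141, -0.089, 0.003], [0.148, -0.078, 0.003], [0.153, -0.066, 0.003]]
```

>>> move_arm(
  claw=[1,1,1,1,1,1,1,1],
  dp=[
    [0.095,-0.137,0.003],
    [0.106,-0.129,0.003],
    [0.116,-0.12,0.003],
    [0.125,-0.11,0.003],
    [0.133,-0.1,0.003],
    [0.141,-0.089,0.003],
    [0.148,-0.078,0.003],
    [0.153,-0.066,0.003],
  ],
  turn=[
    [0,0,-0.101],
    [0,0,-0.101],
    [0,0,-0.101],
    [0,0,-0.101],
    [0,0,-0.101],
    [0,0,-0.101],
    [0,0,-0.101],
    [0,0,-0.101],
  ],
)

```text
clock: 13.78
position: [0.3725, 0.2914, 0.1281]
ee_rot: [0.54, 0.842, -0.001, -0.0]
ft_force: [-0.4, 0.5, 0.4]
grip_width: 0.997
```

>>> move_arm(
  claw=[1,1,1,1],
  dp=[
    [0,0,0],
    [0,0,0],
    [0,0,0],
    [0,0,0],
  ],
  turn=[
    [0,0,0],
    [0,0,0],
    [0,0,0],
    [0,0,0],
  ],
)

```text
clock: 14.12
position: [0.3749, 0.2899, 0.1285]
ee_rot: [0.542, 0.84, -0.0, -0.0]
ft_force: [-0.0, -1.1, 0.3]
grip_width: 1.001
```

```bash
python3 plan.py .3748 .291 .025 2.0 4 0
```

```text
clock 14.12 pos [0.3749 0.2899 0.1285] d [-1.000e-04  1.100e-03 -1.035e-01] rot deg [-0.   0.  -0.3] F [-0.  -1.1  0.3]
max step mm 25.8862374587826 deg 0.06507250416638086 turn [-0.0, 0.0, -0.001]
[[0.001, 0.001, 0.129], [0.001, 0.001, 0.129], [0.001, 0.001, 0.129], [0.001, 0.001, 0.129]]
```

Descend and grip.

>>> move_arm(
  claw=[1,1,1,1,1,1],
  dp=[
    [0.002,0.002,0.129],
    [0.002,0.002,0.129],
    [0,0,0.12],
    [0,0,0.1],
    [0,0,0.037],
    [0,0,0],
  ],
  turn=[
    [0,0,-0.006],
    [0,0,0],
    [0,0,0],
    [0,0,0],
    [0,0,0],
    [0,0,0],
  ],
)

```text
clock: 14.62
position: [0.3741, 0.2908, 0.0245]
ee_rot: [0.54, 0.842, -0.001, -0.001]
ft_force: [0.7, -0.5, 0.4]
grip_width: 1.003
```

```bash
python3 - <<'E'
from h import *
t=cams.camera("scene")[:,:,::-1]
cv2.imwrite("pics/s5.png",cv2.resize(t[110:230,230:370],None,fx=5,fy=5,interpolation=cv2.INTER_CUBIC))
E
```

```text
(no output)
```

View pics/s5.png

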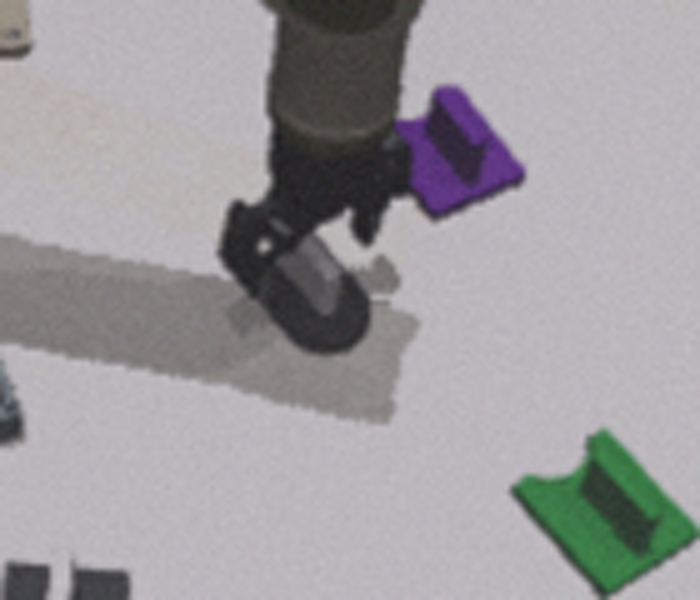

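>>> move_arm(
  claw=[0.5,0.3,0.1,0,0,0,0,0],
  dp=[
    [0,0,0],
    [0,0,0],
    [0,0,0],
    [0,0,0],
    [0,0,0],
    [0,0,0],
    [0,0,0],
    [0,0,0],
  ],
  turn=[
    [0,0,0],
    [0,0,0],
    [0,0,0],
    [0,0,0],
    [0,0,0],
    [0,0,0],
    [0,0,0],
    [0,0,0],
  ],
)

```text
clock: 15.33
position: [0.3748, 0.2922, 0.0264]
ee_rot: [0.539, 0.842, 0.0, 0.0]
ft_force: [-0.8, -0.6, 5.8]
grip_width: 0.157
```

>>> move_arm(
  claw=[0,0,0,0,0,0],
  dp=[
    [0,0,-0.06],
    [0,0,-0.12],
    [0,0,-0.12],
    [0,0,-0.12],
    [0,0,0],
    [0,0,0],
  ],
  turn=[
    [0,0,0],
    [0,0,0],
    [0,0,0],
    [0,0,0],
    [0,0,0],
    [0,0,0],
  ],
)

```text
clock: 15.83
position: [0.3751, 0.2922, 0.1111]
ee_rot: [0.539, 0.842, 0.001, 0.001]
ft_force: [0.1, -1.3, -3.3]
grip_width: 0.159
```

```bash
python3 plan.py .6142 -.0278 .11 1.365 16 0
```

```text
clock 15.83 pos [0.3751 0.2922 0.1111] d [ 0.2391 -0.32   -0.0011] rot deg [ 0.1  0.  36.5] F [ 0.1 -1.3 -3.3]
max step mm 24.966005046689396 deg 2.2826556279557026 turn [0.0, 0.0, 0.051]
[[-0.122, 0.026, 0.0], [-0.121, 0.031, 0.0], [-0.12, 0.036, 0.0], [-0.118, 0.04, 0.0], [-0.116, 0.045, 0.0], [-0.115, 0.05, 0.0], [-0.112, 0.054, 0.0], [-0.11, 0.059, 0.0]]
[[-0.108, 0.063, 0.0], [-0.105, 0.067, 0.0], [-0.102, 0.071, 0.0], [-0.1, 0.075, 0.0], [-0.096, 0.079, 0.0], [-0.093, 0.083, 0.0], [-0.09, 0.087, 0.0], [-0.086, 0.09, 0.0]]
```

>>> move_arm(
  claw=[0,0,0,0,0,0,0,0],
  dp=[
    [-0.122,0.026,0],
    [-0.121,0.031,0],
    [-0.12,0.036,0],
    [-0.118,0.04,0],
    [-0.116,0.045,0],
    [-0.115,0.05,0],
    [-0.112,0.054,0],
    [-0.11,0.059,0],
  ],
  turn=[
    [0,0,0.051],
    [0,0,0.051],
    [0,0,0.051],
    [0,0,0.051],
    [0,0,0.051],
    [0,0,0.051],
    [0,0,0.051],
    [0,0,0.051],
  ],
)

```text
clock: 16.5
position: [0.4948, 0.1303, 0.1095]
ee_rot: [0.668, 0.744, -0.0, -0.0]
ft_force: [1.2, 0.5, -2.6]
grip_width: 0.159
```

>>> move_arm(
  claw=[0,0,0,0,0,0,0,0],
  dp=[
    [-0.108,0.063,0],
    [-0.105,0.067,0],
    [-0.102,0.071,0],
    [-0.1,0.075,0],
    [-0.096,0.079,0],
    [-0.093,0.083,0],
    [-0.09,0.087,0],
    [-0.086,0.09,0],
  ],
  turn=[
    [0,0,0.051],
    [0,0,0.051],
    [0,0,0.051],
    [0,0,0.051],
    [0,0,0.051],
    [0,0,0.051],
    [0,0,0.051],
    [0,0,0.051],
  ],
)

```text
clock: 17.17
position: [0.6141, -0.0303, 0.1095]
ee_rot: [0.778, 0.628, -0.0, -0.0]
ft_force: [0.6, 0.7, -1.9]
grip_width: 0.155
```

>>> move_arm(
  claw=[0,0,0,0,0],
  dp=[
    [0,0,0],
    [0,0,0],
    [0,0,0],
    [0,0,0],
    [0,0,0],
  ],
  turn=[
    [0,0,0],
    [0,0,0],
    [0,0,0],
    [0,0,0],
    [0,0,0],
  ],
)

```text
clock: 17.58
position: [0.6128, -0.0271, 0.1101]
ee_rot: [0.776, 0.63, -0.0, -0.0]
ft_force: [0.1, 0.2, -1.1]
grip_width: 0.157
```

```bash
python3 plan.py .6142 -.0278 .03 1.365 5 0;  python3 - <<'E'
from h import *
t=cams.camera("scene")[:,:,::-1]
cv2.imwrite("pics/s6.png",cv2.resize(t[190:290,155:275],None,fx=6,fy=6,interpolation=cv2.INTER_CUBIC))
E
```

```text
clock 17.58 pos [ 0.6128 -0.0271  0.1101] d [ 0.0014 -0.0007 -0.0801] rot deg [-0.  -0.  -0.1] F [ 0.1  0.2 -1.1]
max step mm 16.023081271201562 deg 0.01751425165929793 turn [-0.0, -0.0, -0.0]
[[-0.0, 0.002, 0.08], [-0.0, 0.002, 0.08], [-0.0, 0.002, 0.08], [-0.0, 0.002, 0.08], [-0.0, 0.002, 0.08]]
```

View pics/s6.png

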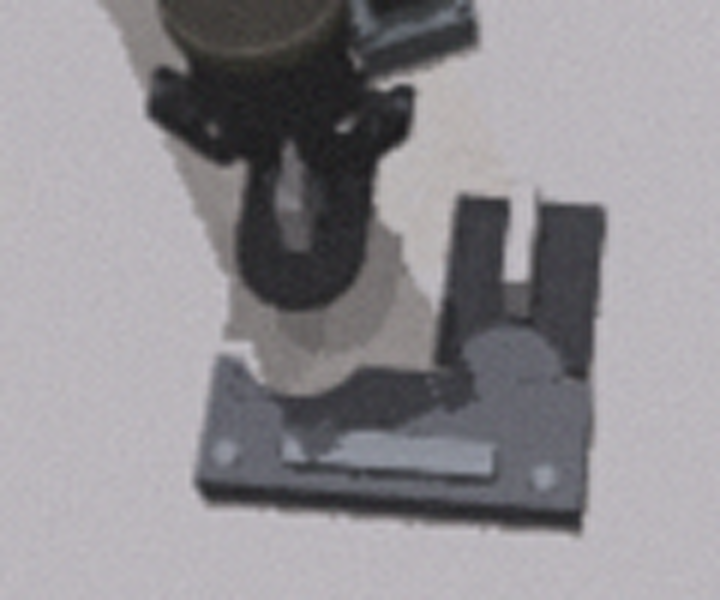

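>>> move_arm(
  claw=[0,0,0,0,0,0,0,0],
  dp=[
    [0,0,0.1],
    [0,0,0.1],
    [0,0,0.1],
    [0,0,0.08],
    [0,0,0.03],
    [0,0,0.006],
    [0,0,0],
    [0,0,0],
  ],
  turn=[
    [0,0,0],
    [0,0,0],
    [0,0,0],
    [0,0,0],
    [0,0,0],
    [0,0,0],
    [0,0,0],
    [0,0,0],
  ],
)

```text
clock: 18.3
position: [0.6135, -0.0278, 0.0275]
ee_rot: [0.777, 0.63, 0.0, 0.0]
ft_force: [-0.2, 0.2, -2.8]
grip_width: 0.163
```

>>> move_arm(
  claw=[0,0,0,0,0],
  dp=[
    [0,0.01,0.002],
    [0,0.01,0],
    [0,0.01,0],
    [0,0,0],
    [0,0,0],
  ],
  turn=[
    [0,0,0],
    [0,0,0],
    [0,0,0],
    [0,0,0],
    [0,0,0],
  ],
)

```text
clock: 18.72
position: [0.6192, -0.0292, 0.0266]
ee_rot: [0.777, 0.63, 0.0, 0.0]
ft_force: [-0.3, -0.1, -2.8]
grip_width: 0.16
```

```bash
python3 plan.py .6338 -.0319 .0265 1.365 5 0;  python3 - <<'E'
from h import *
t=cams.camera("scene")[:,:,::-1]
cv2.imwrite("pics/s7.png",cv2.resize(t[200:285,165:265],None,fx=7,fy=7,interpolation=cv2.INTER_CUBIC))
E
```

```text
clock 18.72 pos [ 0.6192 -0.0292  0.0266] d [ 0.0146 -0.0027 -0.0001] rot deg [ 0.  -0.  -0.2] F [-0.3 -0.1 -2.8]
max step mm 2.976101403905839 deg 0.035690780089737265 turn [0.0, -0.0, -0.001]
[[0.0, 0.015, 0.0], [0.0, 0.015, 0.0], [0.0, 0.015, 0.0], [0.0, 0.015, 0.0], [0.0, 0.015, 0.0]]
```

View pics/s7.png

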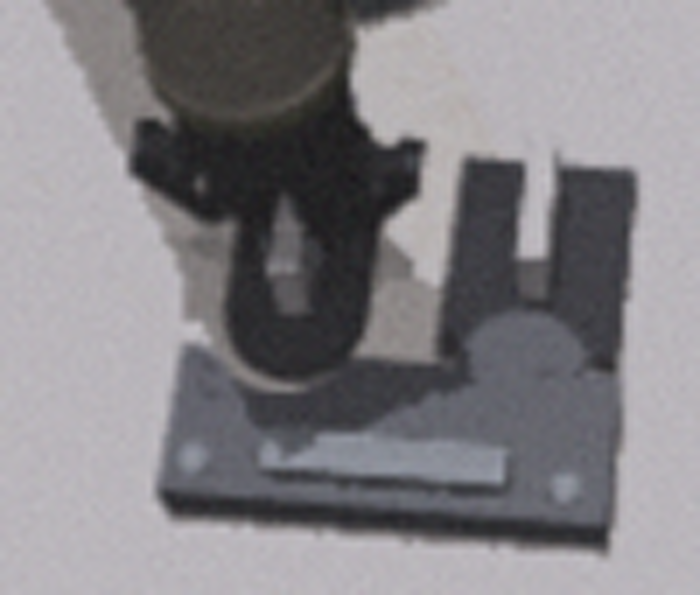

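>>> move_arm(
  claw=[0,0,0,0,0,0,0,0],
  dp=[
    [0,0.015,0.004],
    [0,0.015,0],
    [0,0.015,0],
    [0,0.01,0],
    [0,0.005,0],
    [0,0,0],
    [0,0,0],
    [0,0,0],
  ],
  turn=[
    [0,0,0],
    [0,0,0],
    [0,0,0],
    [0,0,0],
    [0,0,0],
    [0,0,0],
    [0,0,0],
    [0,0,0],
  ],
)

```text
clock: 19.43
position: [0.6312, -0.0315, 0.0263]
ee_rot: [0.777, 0.63, 0.0, 0.0]
ft_force: [-2.1, 0.5, 4.9]
grip_width: 0.161
```

>>> move_arm(
  claw=[0,0,0,0,0],
  dp=[
    [0,0.008,0],
    [0,0,0],
    [0,0,0],
    [0,0,0],
    [0,0,0],
  ],
  turn=[
    [0,0,0],
    [0,0,0],
    [0,0,0],
    [0,0,0],
    [0,0,0],
  ],
)

```text
clock: 19.85
position: [0.6326, -0.0318, 0.0263]
ee_rot: [0.777, 0.63, 0.0, 0.0]
ft_force: [-2.6, 0.8, 4.8]
grip_width: 0.157
```

>>> move_arm(
  claw=[0,0,0,0,0],
  dp=[
    [0,0.006,0],
    [0,0,0],
    [0,0,0],
    [0,0,0],
    [0,0,0],
  ],
  turn=[
    [0,0,0],
    [0,0,0],
    [0,0,0],
    [0,0,0],
    [0,0,0],
  ],
)

```text
clock: 20.27
position: [0.6337, -0.032, 0.0263]
ee_rot: [0.777, 0.63, 0.0, 0.0]
ft_force: [-2.8, 0.8, 4.8]
grip_width: 0.159
```

>>> move_arm(
  claw=[0,0,0,0,0],
  dp=[
    [0,0.006,0],
    [0,0,0],
    [0,0,0],
    [0,0,0],
    [0,0,0],
  ],
  turn=[
    [0,0,0],
    [0,0,0],
    [0,0,0],
    [0,0,0],
    [0,0,0],
  ],
)

```text
clock: 20.68
position: [0.6349, -0.0323, 0.0263]
ee_rot: [0.777, 0.63, 0.0, 0.0]
ft_force: [-4.0, 1.1, 6.0]
grip_width: 0.16
```

>>> move_arm(
  claw=[0,0,0,0,0],
  dp=[
    [0,0.006,0],
    [0,0,0],
    [0,0,0],
    [0,0,0],
    [0,0,0],
  ],
  turn=[
    [0,0,0],
    [0,0,0],
    [0,0,0],
    [0,0,0],
    [0,0,0],
  ],
)

```text
clock: 21.1
position: [0.6357, -0.0324, 0.0263]
ee_rot: [0.777, 0.63, -0.0, -0.0]
ft_force: [-5.9, 1.1, 7.3]
grip_width: 0.159
```

>>> move_arm(
  claw=[0,0,0,0,0],
  dp=[
    [0,0.006,0],
    [0,0,0],
    [0,0,0],
    [0,0,0],
    [0,0,0],
  ],
  turn=[
    [0,0,0],
    [0,0,0],
    [0,0,0],
    [0,0,0],
    [0,0,0],
  ],
)

```text
clock: 21.52
position: [0.6357, -0.0325, 0.0262]
ee_rot: [0.777, 0.63, -0.001, -0.001]
ft_force: [-13.1, 0.6, 13.0]
grip_width: 0.16
```

>>> move_arm(
  claw=[0.3,0.4,0.5,0.5,0.5,0.5],
  dp=[
    [0,0,0],
    [0,0,0],
    [0,0,0],
    [0,0,0],
    [0,0,0],
    [0,0,0],
  ],
  turn=[
    [0,0,0],
    [0,0,0],
    [0,0,0],
    [0,0,0],
    [0,0,0],
    [0,0,0],
  ],
)

```text
clock: 22.02
position: [0.6371, -0.0331, 0.0256]
ee_rot: [0.777, 0.63, 0.0, 0.0]
ft_force: [-1.0, 1.0, -0.2]
grip_width: 0.5
```

>>> move_arm(
  claw=[0.5,0.5,0.5,0,0,0,0,0],
  dp=[
    [0,0,-0.14],
    [0,0,-0.14],
    [0,0,-0.14],
    [0,-0.1,0],
    [0,-0.1,0],
    [0,-0.1,0],
    [0,0,0],
    [0,0,0],
  ],
  turn=[
    [0,0,0],
    [0,0,0],
    [0,0,0],
    [0,0,0],
    [0,0,0],
    [0,0,0],
    [0,0,0],
    [0,0,0],
  ],
)

```text
clock: 22.68
position: [0.578, -0.0208, 0.11]
ee_rot: [0.777, 0.63, -0.0, 0.001]
ft_force: [0.7, -0.8, 0.2]
grip_width: -0.0
```

```bash
python3 plan.py .572 -.02 .022 1.365 4 0; python3 - <<'E'
from h import *
t=cams.camera("scene")[:,:,::-1]
cv2.imwrite("pics/s8.png",cv2.resize(t[200:285,165:265],None,fx=8,fy=7,interpolation=cv2.INTER_CUBIC))
E
```

```text
clock 22.68 pos [ 0.578  -0.0208  0.11  ] d [-0.006   0.0008 -0.088 ] rot deg [ 0.   0.1 -0.2] F [ 0.7 -0.8  0.2]
max step mm 22.062369461298193 deg 0.0427264280661849 turn [0.0, 0.0, -0.001]
[[-0.0, -0.008, 0.11], [-0.0, -0.008, 0.11], [-0.001, -0.008, 0.11], [-0.001, -0.008, 0.11]]
```

View pics/s8.png

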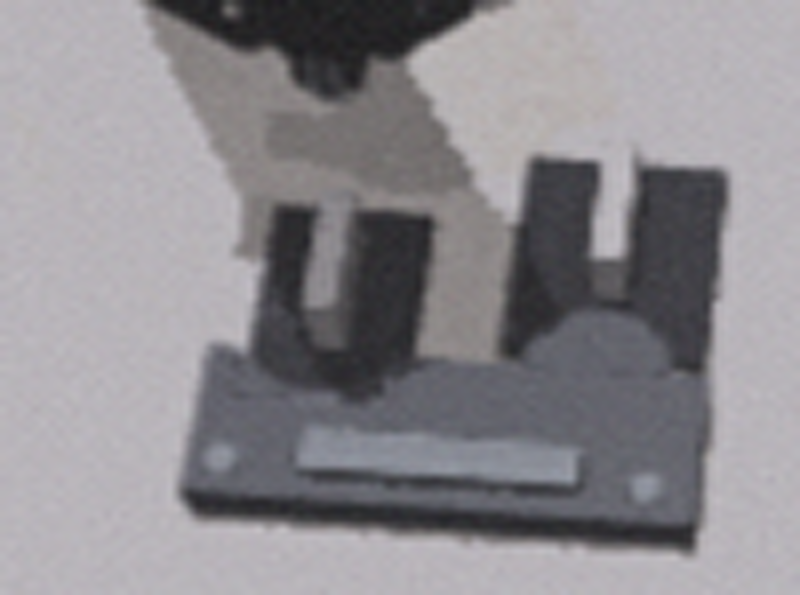

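>>> move_arm(
  claw=[0,0,0,0,0,0,0],
  dp=[
    [0,0,0.13],
    [0,0,0.13],
    [0,0,0.1],
    [0,0,0.065],
    [0,0.03,0],
    [0,0.03,0],
    [0,0,0],
  ],
  turn=[
    [0,0,0],
    [0,0,0],
    [0,0,0],
    [0,0,0],
    [0,0,0],
    [0,0,0],
    [0,0,0],
  ],
)

```text
clock: 23.32
position: [0.5925, -0.0234, 0.0261]
ee_rot: [0.777, 0.629, 0.001, 0.001]
ft_force: [0.4, 0.7, 0.4]
grip_width: -0.002
```

>>> move_arm(
  claw=[0,0,0,0,0,0],
  dp=[
    [0,0.01,0],
    [0,0.008,0],
    [0,0.004,0],
    [0,0,0],
    [0,0,0],
    [0,0,0],
  ],
  turn=[
    [0,0,0],
    [0,0,0],
    [0,0,0],
    [0,0,0],
    [0,0,0],
    [0,0,0],
  ],
)

```text
clock: 23.82
position: [0.5932, -0.0233, 0.0255]
ee_rot: [0.777, 0.63, -0.001, -0.001]
ft_force: [-9.6, 1.2, 6.2]
grip_width: -0.002
```

>>> move_arm(
  claw=[0,0,0,0,0],
  dp=[
    [0,0.008,0],
    [0,0,0],
    [0,0,0],
    [0,0,0],
    [0,0,0],
  ],
  turn=[
    [0,0,0],
    [0,0,0],
    [0,0,0],
    [0,0,0],
    [0,0,0],
  ],
)

```text
clock: 24.23
position: [0.5932, -0.0234, 0.0253]
ee_rot: [0.777, 0.63, -0.002, -0.002]
ft_force: [-16.9, 1.0, 12.1]
grip_width: 0.002
```

>>> move_arm(
  claw=[0,0,0,0,0,0,0,0],
  dp=[
    [0,-0.04,0],
    [0,-0.06,0],
    [0,0,-0.15],
    [0,0,-0.2],
    [0,0,-0.2],
    [0,0,0],
    [0,0,0],
    [0,0,0],
  ],
  turn=[
    [0,0,0],
    [0,0,0],
    [0,0,0],
    [0,0,0],
    [0,0,0],
    [0,0,0],
    [0,0,0],
    [0,0,0],
  ],
)

```text
clock: 24.9
position: [0.5764, -0.0205, 0.1351]
ee_rot: [0.777, 0.629, 0.0, 0.001]
ft_force: [-0.4, -0.2, -1.1]
grip_width: -0.002
```

```bash
python3 plan.py .48 -.20 .2 1.365 8 0
```

```text
clock 24.9 pos [ 0.5764 -0.0205  0.1351] d [-0.0964 -0.1795  0.0649] rot deg [ 0.1  0.  -0.2] F [-0.4 -0.2 -1.1]
max step mm 26.730996569647793 deg 0.02581078923885446 turn [0.0, 0.0, -0.001]
[[-0.122, -0.036, -0.041], [-0.122, -0.036, -0.041], [-0.122, -0.036, -0.041], [-0.122, -0.036, -0.041], [-0.122, -0.036, -0.041], [-0.122, -0.036, -0.041], [-0.122, -0.036, -0.041], [-0.122, -0.036, -0.041]]
```

>>> move_arm(
  claw=[0,0,0,0,0,0,0,0],
  dp=[
    [-0.122,-0.036,-0.041],
    [-0.122,-0.036,-0.041],
    [-0.122,-0.036,-0.041],
    [-0.122,-0.036,-0.041],
    [-0.122,-0.036,-0.041],
    [-0.122,-0.036,-0.041],
    [-0.122,-0.036,-0.041],
    [-0.122,-0.036,-0.041],
  ],
  turn=[
    [0,0,0],
    [0,0,0],
    [0,0,0],
    [0,0,0],
    [0,0,0],
    [0,0,0],
    [0,0,0],
    [0,0,0],
  ],
)

```text
clock: 25.57
position: [0.4781, -0.2002, 0.1995]
ee_rot: [0.777, 0.629, -0.0, -0.001]
ft_force: [1.2, -1.0, -0.4]
grip_width: -0.0
```

```bash
python3 - <<'E'
from h import *
t=cams.camera("top")[:,:,::-1]
cv2.imwrite("pics/t9.png",cv2.resize(t[112:182,250:330],None,fx=9,fy=8,interpolation=cv2.INTER_CUBIC))
cv2.imwrite("pics/t9r.png",cv2.resize(t[190:235,260:305],None,fx=12,fy=12,interpolation=cv2.INTER_CUBIC))
t=cams.camera("scene")[:,:,::-1]
cv2.imwrite("pics/s9.png",cv2.resize(t[210:285,175:265],None,fx=8,fy=8,interpolation=cv2.INTER_CUBIC))
E
```

```text
(no output)
```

View pics/t9.png

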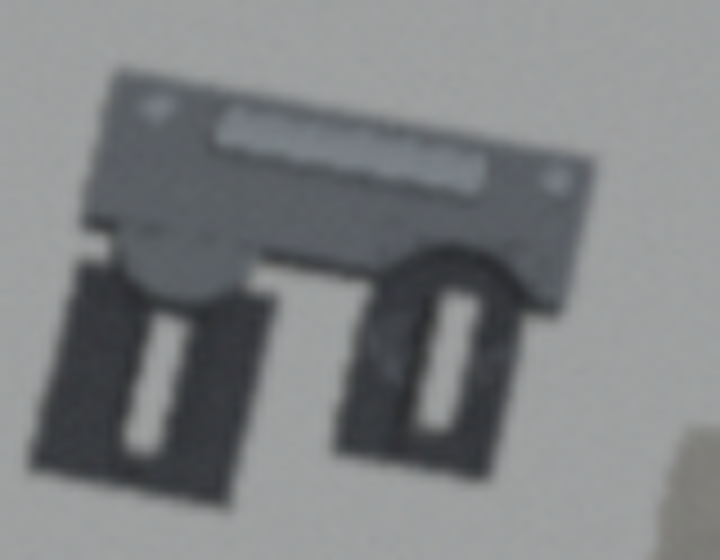

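View pics/s9.png

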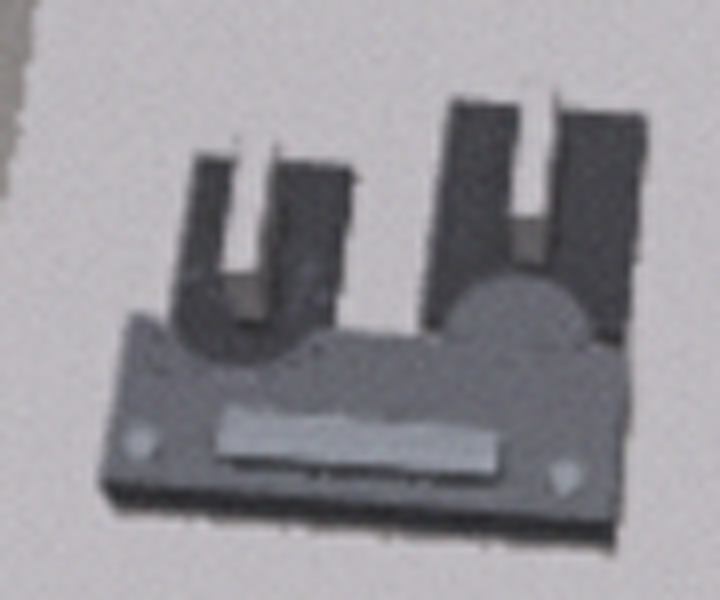

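View pics/t9r.png

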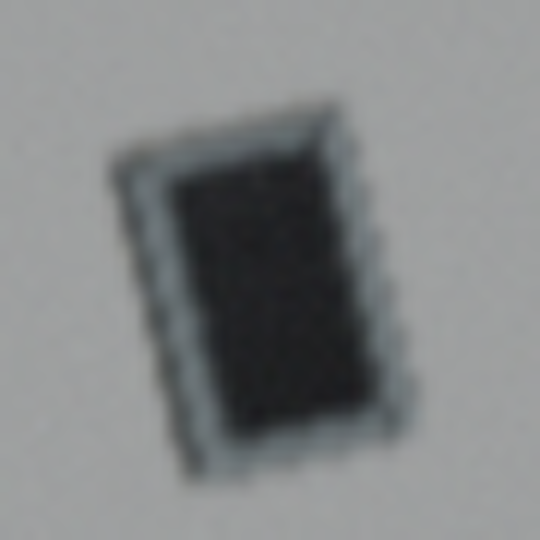

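```bash
python3 - <<'E'
from h import *
i=INF["top"];
for u,v in((277,292),(246,168),(308,415)):
    u=260+(u+.5)/12-.5;v=190+(v+.5)/12-.5
    d=i['pose'][:3,:3]@np.array([(u-i['cx'])/i['fx'],(v-i['cy'])/i['fy'],1]);o=i['pose'][:3,3]
    print((o+d*(.05-o[2])/d[2]).round(4))
E
python3 plan.py .456 .037 .09 1.80 10 0
```

```text
[0.4324 0.029  0.05  ]
[0.4687 0.0379 0.05  ]
[0.3965 0.0202 0.05  ]
clock 25.67 pos [ 0.4774 -0.2038  0.2001] d [-0.0214  0.2408 -0.1101] rot deg [ -0.1   0.1 -25.5] F [-0.2 -0.3 -0.6]
max step mm 26.562760148153405 deg 2.547710389341323 turn [-0.0, 0.0, -0.057]
[[0.115, -0.036, 0.055], [0.117, -0.031, 0.055], [0.118, -0.026, 0.055], [0.119, -0.021, 0.055], [0.12, -0.015, 0.055], [0.121, -0.01, 0.055], [0.121, -0.004, 0.055], [0.121, 0.001, 0.055]]
[[0.121, 0.006, 0.055], [0.12, 0.012, 0.055]]
```

>>> move_arm(
  claw=[0,0,0,0,0,0,0,0],
  dp=[
    [0.115,-0.036,0.055],
    [0.117,-0.031,0.055],
    [0.118,-0.026,0.055],
    [0.119,-0.021,0.055],
    [0.12,-0.015,0.055],
    [0.121,-0.01,0.055],
    [0.121,-0.004,0.055],
    [0.121,0.001,0.055],
  ],
  turn=[
    [0,0,-0.057],
    [0,0,-0.057],
    [0,0,-0.057],
    [0,0,-0.057],
    [0,0,-0.057],
    [0,0,-0.057],
    [0,0,-0.057],
    [0,0,-0.057],
  ],
)

```text
clock: 26.33
position: [0.46, -0.0049, 0.1109]
ee_rot: [0.651, 0.759, -0.0, -0.001]
ft_force: [0.4, 0.1, -0.7]
grip_width: 0.001
```

>>> move_arm(
  claw=[0,0,0,0,0,0],
  dp=[
    [0.121,0.006,0.055],
    [0.12,0.012,0.055],
    [0,0,0],
    [0,0,0],
    [0,0,0],
    [0,0,0],
  ],
  turn=[
    [0,0,-0.057],
    [0,0,-0.057],
    [0,0,0],
    [0,0,0],
    [0,0,0],
    [0,0,0],
  ],
)

```text
clock: 26.83
position: [0.4564, 0.0408, 0.0902]
ee_rot: [0.618, 0.786, -0.0, -0.0]
ft_force: [0.7, -0.0, 0.2]
grip_width: -0.002
```

```bash
python3 plan.py .457 .0355 .06 1.80 3 0;  python3 - <<'E'
from h import *
t=cams.camera("scene")[:,:,::-1]
cv2.imwrite("pics/s10.png",cv2.resize(t[120:220,160:280],None,fx=6,fy=6,interpolation=cv2.INTER_CUBIC))
E
```

```text
clock 26.83 pos [0.4564 0.0408 0.0902] d [ 0.0006 -0.0053 -0.0302] rot deg [-0.   0.   0.5] F [ 0.7 -0.   0.2]
max step mm 10.223559756002745 deg 0.15399182079022472 turn [-0.0, 0.0, 0.003]
[[-0.009, -0.001, 0.05], [-0.009, -0.001, 0.05], [-0.009, -0.001, 0.05]]
```

View pics/s10.png

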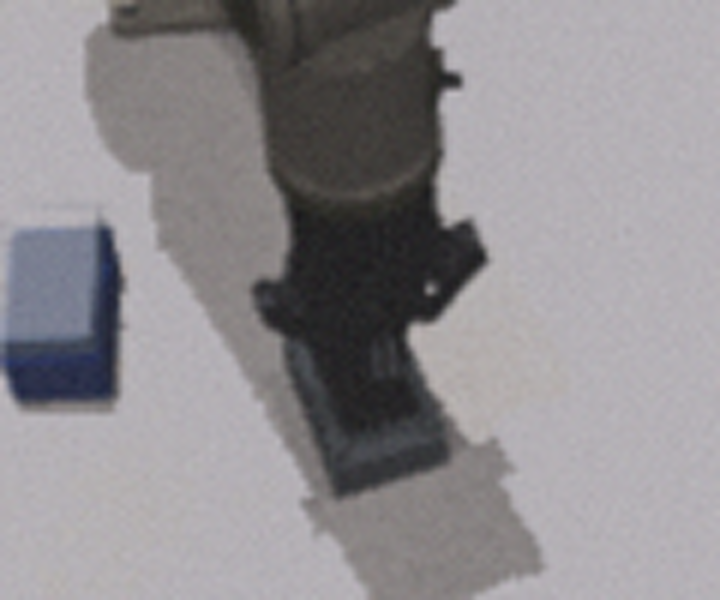

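Fingers are over the far end of the paddle. Press down.

>>> move_arm(
  claw=[0,0,0,0,0,0,0],
  dp=[
    [-0.009,-0.001,0.05],
    [-0.009,-0.001,0.05],
    [-0.009,-0.001,0.04],
    [0,0,0.02],
    [0,0,0.02],
    [0,0,0],
    [0,0,0],
  ],
  turn=[
    [0,0,0],
    [0,0,0],
    [0,0,0],
    [0,0,0],
    [0,0,0],
    [0,0,0],
    [0,0,0],
  ],
)

```text
clock: 27.47
position: [0.4565, 0.0363, 0.054]
ee_rot: [0.618, 0.786, -0.0, -0.001]
ft_force: [-0.2, -0.1, 0.5]
grip_width: 0.001
```

>>> move_arm(
  claw=[0,0,0,0,0,0],
  dp=[
    [0,0,0.015],
    [0,0,0.015],
    [0,0,0],
    [0,0,0],
    [0,0,0],
    [0,0,0],
  ],
  turn=[
    [0,0,0],
    [0,0,0],
    [0,0,0],
    [0,0,0],
    [0,0,0],
    [0,0,0],
  ],
)

```text
clock: 27.97
position: [0.4572, 0.0363, 0.0492]
ee_rot: [0.618, 0.786, -0.0, 0.0]
ft_force: [-5.2, -1.8, 16.9]
grip_width: 0.001
```

>>> move_arm(
  claw=[0,0,0,0,0],
  dp=[
    [0,0,0.008],
    [0,0,0],
    [0,0,0],
    [0,0,0],
    [0,0,0],
  ],
  turn=[
    [0,0,0],
    [0,0,0],
    [0,0,0],
    [0,0,0],
    [0,0,0],
  ],
)

```text
clock: 28.38
position: [0.4574, 0.0363, 0.0486]
ee_rot: [0.618, 0.786, -0.001, 0.001]
ft_force: [-13.3, -1.6, 37.1]
grip_width: -0.002
```

>>> move_arm(
  claw=[0,0,0,0,0,0],
  dp=[
    [0,0,-0.1],
    [0,0,-0.2],
    [0,0,-0.2],
    [0,0,-0.2],
    [0,0,0],
    [0,0,0],
  ],
  turn=[
    [0,0,0],
    [0,0,0],
    [0,0,0],
    [0,0,0],
    [0,0,0],
    [0,0,0],
  ],
)

```text
clock: 28.88
position: [0.4582, 0.0359, 0.1885]
ee_rot: [0.618, 0.786, 0.0, 0.002]
ft_force: [-0.7, 0.2, -0.8]
grip_width: 0.002
```

```bash
python3 plan.py .44 -.21 .22 1.80 8 0;  python3 - <<'E'
from h import *
t=cams.camera("scene")[:,:,::-1]
cv2.imwrite("pics/s11.png",cv2.resize(t[163:205,200:240],None,fx=12,fy=12,interpolation=cv2.INTER_CUBIC))
E
```

```text
clock 28.88 pos [0.4582 0.0359 0.1885] d [-0.0182 -0.2459  0.0315] rot deg [0.2 0.2 0.5] F [-0.7  0.2 -0.8]
max step mm 31.070185084196886 deg 0.07152363629773877 turn [0.001, 0.0, 0.001]
[[-0.147, -0.047, -0.019], [-0.147, -0.047, -0.019], [-0.147, -0.047, -0.019], [-0.147, -0.047, -0.02], [-0.147, -0.047, -0.02], [-0.147, -0.046, -0.02], [-0.147, -0.046, -0.02], [-0.147, -0.046, -0.02]]
```

View pics/s11.png

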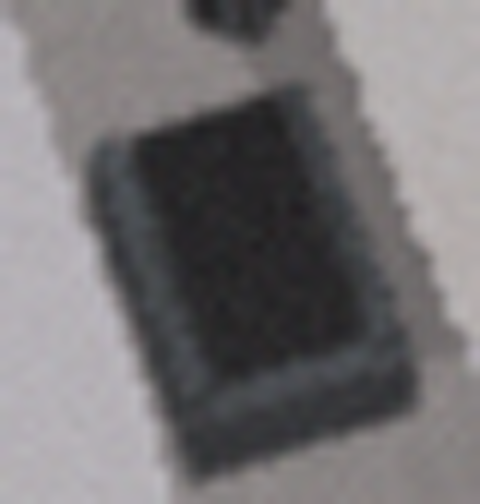

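>>> move_arm(
  claw=[0,0,0,0,0,0,0,0],
  dp=[
    [-0.147,-0.047,-0.019],
    [-0.147,-0.047,-0.019],
    [-0.147,-0.047,-0.019],
    [-0.147,-0.047,-0.02],
    [-0.147,-0.047,-0.02],
    [-0.147,-0.046,-0.02],
    [-0.147,-0.046,-0.02],
    [0,0,0],
  ],
  turn=[
    [0,0,0],
    [0,0,0],
    [0,0,0],
    [0,0,0],
    [0,0,0],
    [0,0,0],
    [0,0,0],
    [0,0,0],
  ],
)

```text
clock: 29.6
position: [0.4402, -0.1854, 0.2126]
ee_rot: [0.621, 0.784, -0.0, -0.001]
ft_force: [0.1, -0.6, -0.2]
grip_width: -0.001
```

```bash
python3 - <<'E'
from h import *
s0=cv2.imread("pics/scene0raw.png");t0=cv2.imread("pics/top0raw.png")
f=lambda im,x,y,w,h,k:cv2.convertScaleAbs(cv2.resize(im[y:y+h,x:x+w],None,fx=k,fy=k,interpolation=cv2.INTER_CUBIC),alpha=1.6)
t=cams.camera("top")[:,:,::-1];s=cams.camera("scene")[:,:,::-1]
cv2.imwrite("pics/cmp.png",np.vstack([np.hstack([f(s0,200,163,40,42,7),f(s,200,163,40,42,7)]),np.hstack([f(t0,262,190,40,42,7),f(t,262,190,40,42,7)])]))
cv2.imwrite("pics/fin.png",cv2.resize(s[210:285,175:265],None,fx=8,fy=8,interpolation=cv2.INTER_CUBIC))
cv2.imwrite("pics/fint.png",cv2.resize(t,(800,600)))
E
```

```text
(no output)
```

View pics/cmp.png

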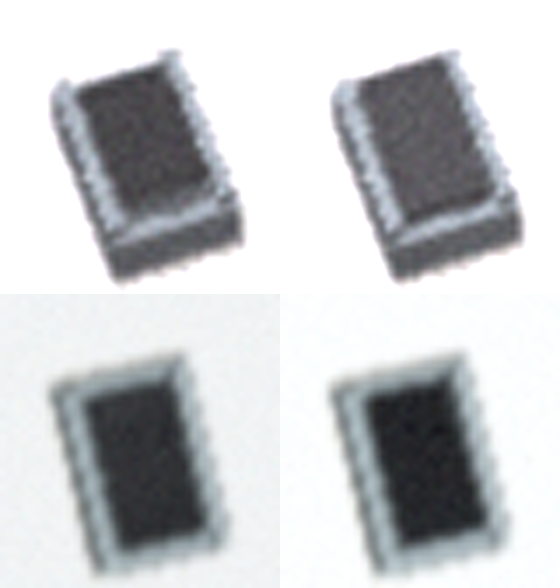

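View pics/fin.png

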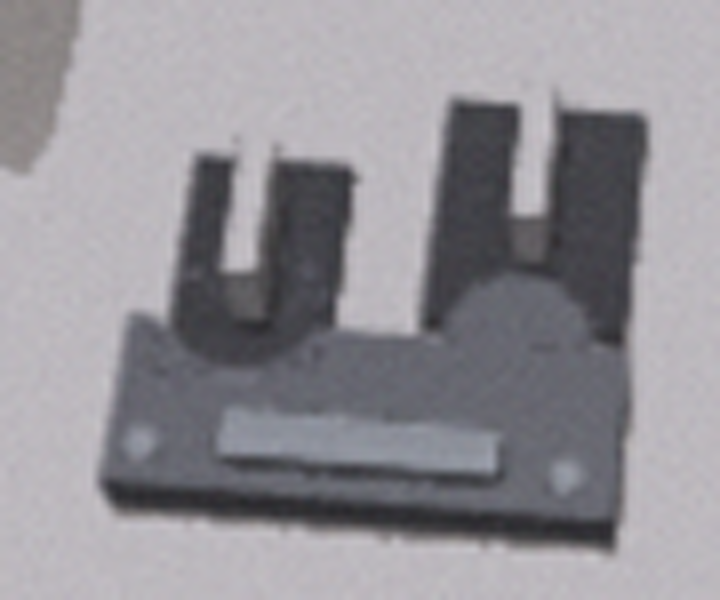

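View pics/fint.png

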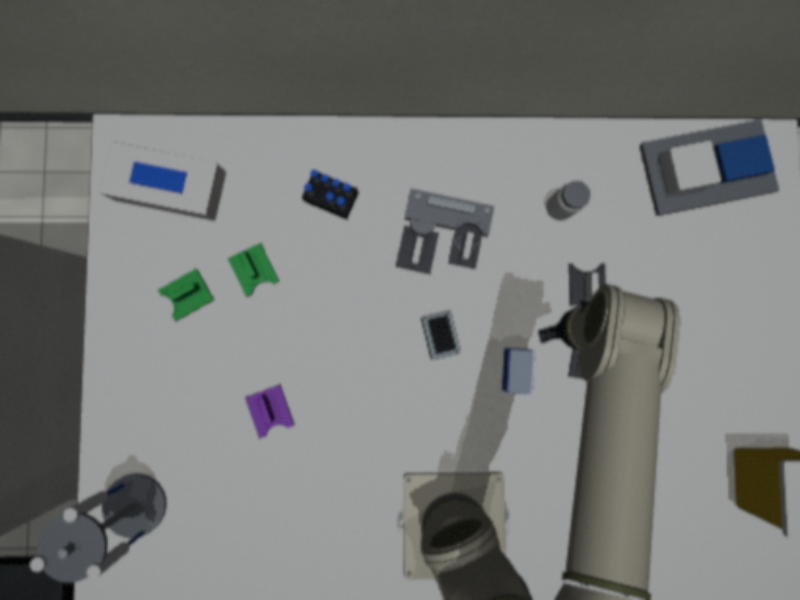

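```bash
python3 -c "
from workcell import manip
print(manip.hand_in())"
```

```text
the job is handed in; nothing more can be done
None
```

The check is done and handed in at about 30 s on the clock; the hand-in reports no verdict.

- **Leaves:** I laid the 30 mm hollow leaf on the nose and the 33 mm round leaf in the bay. I let go of each, then pushed it from behind with closed fingers to about 17 N, and neither moved any further. The last pictures from both cameras show both leaves square to the guide with no visible gap.
- **Rocker:** I pressed the raised end only after both leaves were home. It met a hard stop at 37 N, at a fingertip height of about 49 mm where I expected 47 mm. Pictures before and after show the paddle tipped the other way and staying there. I judged the snap from this, as I had no reading of its angle.
- **Bystanders:** the rack, jar and tip box stand where they were in the last top picture, and at hand-in the arm was parked clear of everything.

No check failed. Two readings differed slightly from what I expected: the nose leaf came home about 1.5 mm further along than the cameras predicted, and the bay leaf about 2 mm. That is within about the 2 mm calibration error.

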